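# File the printing plate upright

## Robot

A 6-joint arm with a two-finger parallel gripper is mounted at the origin on a cart in front of the work surface, level with it; the furniture and walls round the work are solid. World frame = base frame: x ahead of the robot, y to its left, z up, the work surface at z = 0. Lengths are in m, angles in rad, forces in N, time in s.
With the tool pointing down it reaches from about 0.275 to 0.825 m from the base axis. Payload 4.9 kg.
Tool frame: the origin (TCP) lies midway between the tips of the shut fingers; the grasp point (between the pads) lies 19 mm behind it (r.grasp_offset is the distance from the TCP to the grasp point, in m); z points along the fingers, y is the line along which they close (so a half turn about z gives the same grasp; the last joint's range is limited). The gripper opens to 85 mm and grips with 20 to 120 N. Pads are 22 mm wide; open, the fingers measure 114 mm over their backs; the gripper's body (76 mm by 85 mm) begins 54 mm behind the grasp point. The pads swing forward as they close: fully open they stand 13 mm farther back than shut.
Start: joints at [1.134, 0.326, -0.193, 1.052, 0, 1.437], TCP at [0.164, 0.525, 0.231] pointing down, gripper open.
Joint ranges: [-2.65, 2.65], [-0.97, 1.79], [-1.3, 1.35], [-1.93, 2.1], [-1.47, 1.37], [-3.14, 3.14]. Speed limits (rad/s): [2.57, 2.57, 3.14, 3.14, 3.14, 3.14].

## Interface

Orientations are given as a unit quaternion [w, x, y, z].
In Python, from workcell import r gives the robot as it stands.
- The arm moves only by the shell command python3 -m inch 'ROWS' [OPENING]. ROWS is JSON, a list of rows, each an object with "dp": the shift along the tool's x, y, z normalised to -1 to 1, where 1 is 0.2 m, a list of three; "twist": the turn about the tool's z normalised to -1 to 1, where 1 is 120 degrees. A call has 1 to 8 rows; each row is the pose to reach, as a shift and turn from the pose commanded when the call began, along the tool's axes at that moment; what a row does not reach only later rows make up. A row lasts 1/10 s, in which the tool goes at most 50 mm and 8.59 degrees, less where a joint would pass 70% of its speed; a pose out of reach is approached as far as the arm can. A call with a number of a shift or a turn outside -1 to 1 is refused whole. A call with a gripper value outside its range is refused whole. OPENING is the opening, from -1 (shut) to 1 (fully open), set as the call begins (- or left out, the last holds). The fingers move at their own pace and stop on an object; the grip force is fixed at half the most. Time passes only in rows, so rows that repeat a pose let the fingers close. It gives the time, the measured TCP pose, the force, the opening and the grip force at its end, in the units of the state.
- r.observe(): the state, without advancing time (a new reading comes with each control period).
- r.camera(name): name is "scene" or "top" or "wrist"; returns a dict with "color" (480x640x3 uint8, red, green, blue), "fx", "fy", "cx", "cy" (pixels), "R" (3x3) and "t" (3): a world point X has camera coordinates R X + t. Camera axes: x right, y down, z forward; pixel columns grow to the right and rows downward; lengths in m; the calibration is good to about 2 mm. A picture is of the moment at which its call begins. There is no depth.
- r.job_done(): hands the job in; it is judged then, once.
Trained networks look in a picture, given as the dict that the camera call returned (one of the last four; its "shot" number tells which), for a name from the list of things; names that differ only in an ending like _2 or _b are one class to them, and where a whole thing is asked for, a point or a joint stands for the part that bears it (a point fixed in the world has none). Each returns a list of dicts, best first, with "conf" (0 to 1); they miss things now and then, are a little off and sometimes report something else, mostly with a low value. They report only what shows in the picture. A call takes as long as a camera call.
- r.trace(picture, target): "mask" (480x640 bool, what is visible of it) and "point" ([column, row] in pixels, amid what is visible of it).
- r.tip_of(picture, target): "point" ([column, row] in pixels: a listed point, or the origin of a listed thing).
The state is a dict: "t": time; "joint_positions": joint angles; "dq": joint speeds; "tau": joint torques, N m; "eef_pos": TCP position; "ee_rot": TCP orientation; "force": force on the tool from outside, world axes, zero at the start; "wrist_torque": the same for the moment, N m; "opening": opening from 0.0 (shut) to 1.0 (fully open); "grasp_force": force on a finger pad.
Only numpy, scipy, OpenCV 4.12 (cv2) and the standard library are available. Lean on these libraries where they do the work, as an engineer would, in place of code of your own. Each camera call takes 0.05 s, during which the arm holds its last target. There are 200 camera calls.

## Task

Two etched metal printing plates lie flat on the bench. Pinch up the longer one, lay it on the sloped rest with its lower end on the ledge and let go of it there, then take it again by its overhanging upper edge and stand it on end, fully down and centred along the slot, in the empty slot of the plate file. Set it down rather than dropping it, and leave the short plate, the plate already filed, the screw jar and the printing pad where they are.

Things in the scene. Friction and masses are not known exactly. Their poses are not given: they have to be found in the camera images.
- long_plate: The plate to file: flat bare-metal plate, 50 mm wide (its x axis), 100 mm long (its y axis), 8 mm thick, 0.1 to 0.2 kg, etched pattern of four rows on top. Origin: centre of its underside as it lies; z is up through the etched face. It starts flat on the bench.
- long_plate_center (a point): Middle of the long plate's 50 x 100 x 8 mm volume (4 mm above the origin of its underside).
- short_plate: The other plate lying flat on the bench, same material, 50 mm (x) by 62 mm (y), 8 mm thick; two rows of pattern. Origin: centre of its underside. Not to be moved.
- sloped_rest: Fixed stand, base 70 x 100 x 8 mm, carrying a board 36 mm wide (along x) inclined at 45 degrees. Origin: centre of the base's underside, on the bench. The board rises towards the stand's own +y; its face looks up and to -y. The face is 65 mm long from the ledge, so a 100 mm plate laid on it overhangs the top by 35 mm. The ledge at the foot stands 12 mm out from the face.
- rest_seat (a point): Corner between the sloped face and the ledge, in the middle of the rest's width; 35 mm to -y and 28 mm above the rest's origin. Axes parallel to the rest's. From here the face rises along (0, 0.707, 0.707) and its outward normal is (0, -0.707, 0.707).
- plate_file: Fixed plate file, base 100 (x) by 140 (y) by 8 mm. Two upright slots, 16 mm wide across y and 80 mm long along x, at y = -30 mm (empty) and y = +30 mm (holds the filed plate); both ends of a slot are open. Cheeks with flared lips, tops 71 mm above the bench. Origin: centre of the base's underside.
- free_slot (a point): Centre of the floor of the empty slot, 8 mm above the bench; axes parallel to the plate file's. A 100 mm plate standing here reaches 108 mm above the bench.
- filed_plate: Plate already standing in the other slot, 50 (x) by 8 (y) by 100 mm high. Origin: centre of its lower end. Not to be moved.
- screw_jar: Open glass jar of screws, 64 mm across, 70 mm high, behind the work; origin at the centre of its underside. Not to be moved.
- printing_pad: Silicone dome on a 44 x 44 mm wooden backing, 44 mm high, behind the work; origin at the centre of its underside. Not to be moved.

How it is judged:
By the outcome, as a careful person would: the job done as asked, in the order asked, and still so for the second after the job is handed in, with the robot touching nothing.
It also fails if it takes over 59 s, if anything falls off the work surface, if the arm or the gripper's body presses on something with over 40 N, if the wrist force passes 120 N, or if a joint passes its speed limit or range.

## Working session

There is one attempt and no reset: what is moved stays moved. The work goes in short steps, Python scripts to look and compute and a shell command to move; the robot and the scene stay as the last step left them, time stands still between calls to the robot, and variables do not carry over. Pictures are saved under pics/ and viewed, at most 10 in all, crops included, and the job is handed in when it is done.

```bash
ls; mkdir -p pics
python3 - <<'E'
from workcell import r
import cv2, numpy as np
o=r.observe(); print({k:np.round(v,3).tolist() if not isinstance(v,str) else v for k,v in o.items()})
for n in ["scene","top"]:
    p=r.camera(n); cv2.imwrite(f"pics/{n}0.png",p["color"][:,:,::-1])
    print(n,p["fx"],p["cx"],p["cy"],np.round(p["R"],3).tolist(),np.round(p["t"],3).tolist())
    for k in ["long_plate","short_plate","sloped_rest","rest_seat","plate_file","free_slot","filed_plate","screw_jar","printing_pad"]:
        print(k,[(np.round(d["point"],1).tolist(),round(d["conf"],2)) for d in r.tip_of(p,k)[:2]])
E
```

```text
pics
{'t': 0.0, 'joint_positions': [1.134, 0.327, -0.194, 1.052, 0.0, 1.437], 'dq': [0.002, 0.001, 0.0, 0.002, -0.001, 0.0], 'tau': [0.003, -44.34, 26.244, 0.016, 0.0, -0.0], 'eef_pos': [0.164, 0.524, 0.23], 'ee_rot': [-0.0, 0.151, 0.989, -0.001], 'force': [0.093, -0.804, 0.584], 'wrist_torque': [0.008, -0.034, 0.038], 'grasp_force': 0.0, 'opening': 1.0}
scene 606.9539506062854 312.24207908927445 240.08574014441263 [[0.649, -0.761, -0.005], [-0.348, -0.291, -0.891], [0.676, 0.58, -0.453]] [-0.336, 0.253, 0.733]
long_plate [([441.0, 322.7], 0.79), ([281.7, 263.7], 0.73)]
short_plate [([337.4, 314.5], 0.83)]
sloped_rest [([280.6, 263.3], 0.88), ([295.4, 254.4], 0.74)]
rest_seat [([297.9, 256.6], 0.97), ([201.4, 239.4], 0.39)]
plate_file [([192.6, 237.4], 0.83), ([281.0, 230.2], 0.19)]
free_slot [([201.1, 237.1], 0.82)]
filed_plate []
screw_jar [([281.4, 231.2], 0.66)]
printing_pad [([331.3, 245.3], 0.81)]
top 578.0576152672843 314.20171299807214 238.49092241887223 [[0.014, -1.0, -0.004], [-0.987, -0.014, -0.157], [0.157, 0.006, -0.988]] [0.067, 0.556, 1.112]
long_plate [([467.2, 242.4], 0.84)]
short_plate [([395.5, 282.4], 0.55)]
sloped_rest [([305.9, 253.5], 0.84)]
rest_seat [([324.2, 248.8], 0.91)]
plate_file [([202.1, 267.2], 0.92), ([217.8, 270.4], 0.64)]
free_slot [([217.8, 267.4], 0.83)]
filed_plate [([183.0, 266.2], 0.66)]
screw_jar [([259.3, 203.0], 0.65)]
printing_pad [([320.4, 198.8], 0.75), ([187.5, 266.7], 0.31)]
```

View pics/scene0.png

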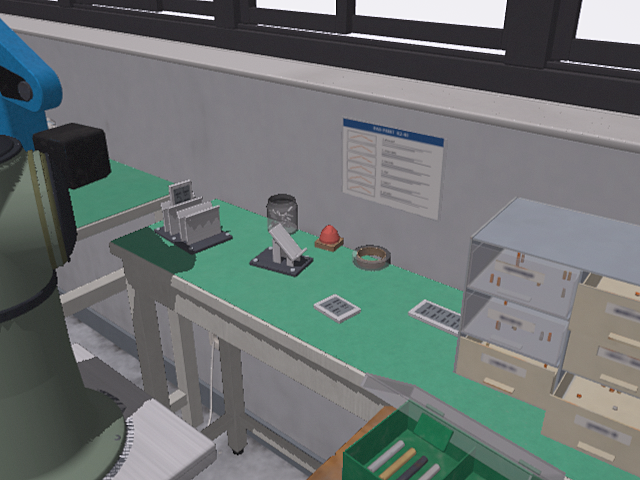

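View pics/top0.png

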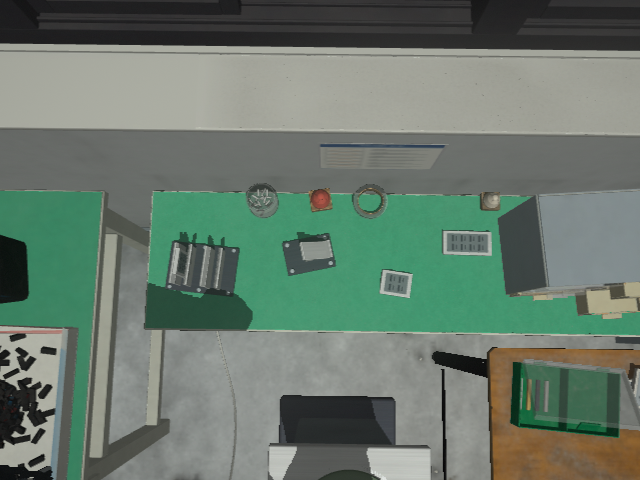

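```bash
cat > h.py <<'E'
from workcell import r
import cv2, numpy as np
from scipy.spatial.transform import Rotation as Ro
def ray(p,uv,z):
    R=np.array(p["R"]);t=np.array(p["t"]);c=-R.T@t
    d=R.T@np.array([(uv[0]-p["cx"])/p["fx"],(uv[1]-p["cy"])/p["fy"],1]); return c+d*(z-c[2])/d[2]
def proj(p,X):
    q=np.array(p["R"])@np.array(X)+p["t"]; return np.array([p["fx"]*q[0]/q[2]+p["cx"],p["fy"]*q[1]/q[2]+p["cy"]])
def tri(ps,uvs):
    from scipy.optimize import least_squares
    return least_squares(lambda X:np.concatenate([proj(p,X)-u for p,u in zip(ps,uvs)]),[.5,0,.03]).x
E
python3 - <<'E'
from h import *
ps=[r.camera("scene"),r.camera("top")]
Z=dict(long_plate=0,short_plate=0,sloped_rest=0,rest_seat=.028,plate_file=0,free_slot=.008,filed_plate=.008,screw_jar=0,printing_pad=0)
for k,z in Z.items():
    a=[r.tip_of(p,k) for p in ps]; 
    print(k,[np.round(ray(p,d[0]["point"],z),3).tolist() if d else None for p,d in zip(ps,a)], np.round(tri(ps,[d[0]["point"] for d in a]),3) if all(a) else '')
for k,z in [("long_plate",.008),("short_plate",.008)]:
    for p in ps:
        for d in r.trace(p,k)[:1]:
            m=d["mask"].astype(np.uint8); c=max(cv2.findContours(m,0,2)[0],key=cv2.contourArea)[:,0]
            X=np.array([ray(p,u,z)[:2] for u in c]); b=cv2.minAreaRect((X*1000).astype(np.float32)); print(k,d["conf"],np.round(b[0],1),np.round(b[1],1),b[2])
p=ps[1]
for k in ["plate_file","sloped_rest","filed_plate"]:
    for d in r.trace(p,k)[:1]:
        m=d["mask"].astype(np.uint8); c=max(cv2.findContours(m,0,2)[0],key=cv2.contourArea); b=cv2.minAreaRect(c); print(k,d["conf"],cv2.boxPoints(b).round().tolist(),b[2])
E
```

```text
long_plate [[0.556, -0.239, 0.0], [0.554, -0.241, 0.0]] [ 0.553 -0.24   0.002]
short_plate [[0.47, -0.097, 0.0], [0.467, -0.096, 0.0]] [ 0.468 -0.097  0.001]
sloped_rest [[0.532, 0.089, 0.0], [0.528, 0.087, -0.0]] [0.528 0.086 0.003]
rest_seat [[0.535, 0.054, 0.028], [0.536, 0.049, 0.028]] [0.534 0.051 0.03 ]
plate_file [[0.493, 0.301, 0.0], [0.49, 0.305, 0.0]] [ 0.492  0.303 -0.   ]
free_slot [[0.488, 0.271, 0.008], None] 
filed_plate [None, [0.502, 0.336, 0.008]] 
screw_jar [[0.627, 0.173, 0.0], [0.635, 0.19, 0.0]] [ 0.64   0.189 -0.01 ]
printing_pad [None, [0.644, 0.064, 0.0]] 
long_plate 0.6 [ 552.4 -235.8] [93.1 59.2] 87.67767333984375
long_plate 0.7 [ 555.7 -239.9] [ 50.  100.2] 0.7914462685585022
short_plate 0.93 [466.  -95.6] [68.5 57.3] 80.26386260986328
short_plate 0.55 [470.9 -91.9] [60.4 50.9] 81.69231414794922
plate_file 0.85 [[165.0, 289.0], [171.0, 240.0], [239.0, 248.0], [234.0, 297.0]] 6.842773914337158
sloped_rest 0.73 [[308.0, 191.0], [329.0, 188.0], [332.0, 209.0], [312.0, 213.0]] 80.53767395019531
filed_plate 0.64 [[171.0, 275.0], [175.0, 247.0], [188.0, 249.0], [184.0, 277.0]] 8.130102157592773
```

The scene view shows the file (col ~190, row 225), the rest (280, 250), the short plate (337, 307) and the long plate (437, 316), which is next to a tall cabinet. The top view shows the long plate at (467, 243) and the cabinet base edge at about col 500, roughly 1 cm past the plate's far end. The network points match both pictures. The tool only translates and twists, so I'll tilt the plate by pressing it against the rest. I'll grip it 20 mm toward +y, away from the cabinet.

```bash
cat >> h.py <<'E'
def st():
    o=r.observe(); q=np.array(o["ee_rot"]); M=Ro.from_quat(q[[1,2,3,0]]).as_matrix(); return o,np.array(o["eef_pos"]),M
def need(X,yaw=None):
    "yaw: world angle (deg) wanted for tool y"
    o,p,M=st(); d=M.T@(np.array(X)-p)/.2; y=np.degrees(np.arctan2(M[1,1],M[0,1]))
    print("pos",p.round(4),"yaw",y.round(2),"dp",d.round(3),"twist",None if yaw is None else round(((y-yaw+180)%360-180)/120,3),"t",round(o["t"],2),"F",np.round(o["force"],1),"open",round(o["opening"],3),"g",round(o["grasp_force"],1),"q6",round(o["joint_positions"][5],2))
E
R='{"dp":[-0.99,-0.99,0.16],"twist":0}'
python3 -m inch '[{"dp":[-0.99,-0.99,0.16],"twist":0},{"dp":[-0.99,-0.99,0.16],"twist":0},{"dp":[-0.99,-0.99,0.16],"twist":0},{"dp":[-0.99,-0.99,0.16],"twist":0},{"dp":[-0.99,-0.99,0.16],"twist":0},{"dp":[-0.99,-0.99,0.16],"twist":0}]' 1
python3 -m inch '[{"dp":[-0.99,-0.99,0.16],"twist":0},{"dp":[-0.99,-0.99,0.16],"twist":0},{"dp":[-0.99,-0.99,0.16],"twist":0},{"dp":[-0.99,-0.99,0.16],"twist":0},{"dp":[-0.99,-0.99,0.16],"twist":0},{"dp":[-0.99,-0.99,0.16],"twist":0}]'
python3 -c "
from h import *
need([.555,-.22,.13],0)
p=r.camera('wrist');cv2.imwrite('pics/w1.png',p['color'][:,:,::-1]);p=r.camera('top')
for k in ['free_slot','filed_plate','plate_file']:
    print(k,[(np.round(d['point'],1),round(d['conf'],2)) for d in r.tip_of(p,k)[:2]])
"
```

```text
t: 2.95
eef_pos: [0.2945, 0.2744, 0.1991]
ee_rot: [0.0, 0.152, 0.988, -0.0]
force: [-0.5, 0.3, -0.4]
opening: 1.007
grasp_force: 0.0
t: 3.55
eef_pos: [0.4254, 0.026, 0.1673]
ee_rot: [0.001, 0.152, 0.988, -0.0]
force: [-0.3, 0.6, 0.4]
opening: 1.0
grasp_force: 0.0
pos [0.4254 0.026  0.1673] yaw 72.48 dp [-0.988 -0.978  0.188] twist 0.604 t 3.55 F [-0.3  0.6  0.4] open 1.0 g 0.0 q6 0.19
free_slot [(array([219.8, 271.5]), 0.64)]
filed_plate [(array([306.4, 254. ]), 0.73)]
plate_file [(array([202.6, 268.2]), 0.87)]
```

```bash
python3 -m inch '[{"dp":[-0.99,-0.98,0.19],"twist":0.61},{"dp":[-0.99,-0.98,0.19],"twist":0.61},{"dp":[-0.99,-0.98,0.19],"twist":0.61},{"dp":[-0.99,-0.98,0.19],"twist":0.61},{"dp":[-0.99,-0.98,0.19],"twist":0.61},{"dp":[-0.99,-0.98,0.19],"twist":0.61},{"dp":[-0.99,-0.98,0.19],"twist":0.61},{"dp":[-0.99,-0.98,0.19],"twist":0.61}]'
python3 -m inch '[{"dp":[0,0,0],"twist":0.03},{"dp":[0,0,0],"twist":0.03}]'
python3 -c "
from h import *
p=r.camera('wrist');cv2.imwrite('pics/w2.png',p['color'][:,:,::-1])
need([.555,-.22,.0],0.8)
for d in r.trace(p,'long_plate')[:1]:
            m=d['mask'].astype(np.uint8); c=max(cv2.findContours(m,0,2)[0],key=cv2.contourArea)[:,0]
            X=np.array([ray(p,u,.008)[:2] for u in c]); b=cv2.minAreaRect((X*1000).astype(np.float32)); print(d['conf'],np.round(b[0],1),np.round(b[1],1),b[2],c.min(0),c.max(0))
"
```

```text
t: 4.6
eef_pos: [0.5547, -0.2163, 0.1288]
ee_rot: [-0.001, 0.685, 0.729, 0.0]
force: [-0.6, 0.6, 0.2]
opening: 0.998
grasp_force: 0.0
t: 4.8
eef_pos: [0.5546, -0.2153, 0.1294]
ee_rot: [-0.0, 0.704, 0.71, 0.0]
force: [-0.2, -0.3, 0.9]
opening: 1.001
grasp_force: 0.0
pos [ 0.5546 -0.2155  0.1295] yaw 0.51 dp [-0.023  0.002  0.647] twist -0.002 t 4.85 F [ 0.2  0.3 -0.5] open 1.0 g 0.0 q6 1.07
0.97 [ 556.4 -237. ] [101.2  50. ] 88.98329162597656 [294 194] [358 313]
```

View pics/w2.png

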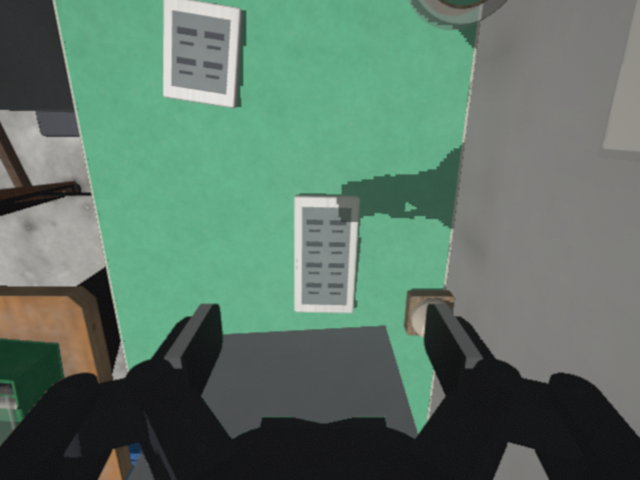

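The wrist view shows the long plate, spanning cols 294-358 and rows 194-313. The cabinet edge is at row ~330, clear of the fingers. I measure the plate at 101 x 50 mm, centred at (0.556, -0.237), which matches the given size. Next I descend and grip.

```bash
python3 -m inch '[{"dp":[-0.01,0.007,0.25],"twist":0},{"dp":[-0.01,0.007,0.45],"twist":0},{"dp":[-0.01,0.007,0.55],"twist":0},{"dp":[-0.01,0.007,0.6],"twist":0},{"dp":[-0.01,0.007,0.64],"twist":0},{"dp":[-0.01,0.007,0.645],"twist":0},{"dp":[-0.01,0.007,0.645],"twist":0}]'
python3 -m inch '[{"dp":[0,0,0],"twist":0},{"dp":[0,0,0],"twist":0},{"dp":[0,0,0],"twist":0},{"dp":[0,0,0],"twist":0},{"dp":[0,0,0],"twist":0},{"dp":[0,0,0],"twist":0}]' -1
python3 -c "
from h import *
need([.555,-.22,.2],0.8); print(r.grasp_offset)"
```

```text
t: 5.6
eef_pos: [0.5567, -0.2195, 0.0013]
ee_rot: [0.001, 0.705, 0.709, 0.0]
force: [0.0, -0.9, 0.9]
opening: 0.998
grasp_force: 0.0
t: 6.2
eef_pos: [0.5566, -0.2196, 0.0017]
ee_rot: [0.001, 0.705, 0.709, 0.0]
force: [-1.4, 0.7, 6.5]
opening: 0.553
grasp_force: 60.5
pos [ 0.5566 -0.2196  0.0017] yaw 0.29 dp [-0.003 -0.006 -0.991] twist -0.004 t 6.2 F [-1.4  0.7  6.5] open 0.553 g 60.5 q6 1.07
0.0187
```

```bash
python3 -m inch '[{"dp":[0,0,-0.1],"twist":0},{"dp":[0,0,-0.3],"twist":0},{"dp":[0.2,0,-0.5],"twist":0},{"dp":[0.4,0,-0.7],"twist":0},{"dp":[0.6,0,-0.9],"twist":0},{"dp":[0.7,0,-0.99],"twist":0},{"dp":[0.7,0,-0.99],"twist":0},{"dp":[0.7,0,-0.99],"twist":0}]'
python3 - <<'E'
from h import *
p=r.camera('wrist');cv2.imwrite('pics/w3.png',p['color'][:,:,::-1])
need([.555,-.22,.2],0.8)
for k,z in [('rest_seat',.028),('sloped_rest',0),('free_slot',.008),('plate_file',0),('filed_plate',.008)]:
    for d in r.tip_of(p,k)[:1]: print(k,round(d['conf'],2),np.round(d['point']),ray(p,d['point'],z).round(4))
E
```

```text
t: 7.0
eef_pos: [0.5555, -0.0788, 0.199]
ee_rot: [0.001, 0.705, 0.71, 0.0]
force: [0.4, -0.6, -2.1]
opening: 0.554
grasp_force: 62.3
pos [ 0.5547 -0.0793  0.1978] yaw 0.31 dp [-0.703 -0.003 -0.011] twist -0.004 t 7.05 F [-0.4  0.6 -2.6] open 0.551 g 62.3 q6 1.29
rest_seat 0.91 [298.  56.] [0.535 0.052 0.028]
sloped_rest 0.81 [290.  11.] [0.5272 0.0906 0.    ]
```

View pics/w3.png

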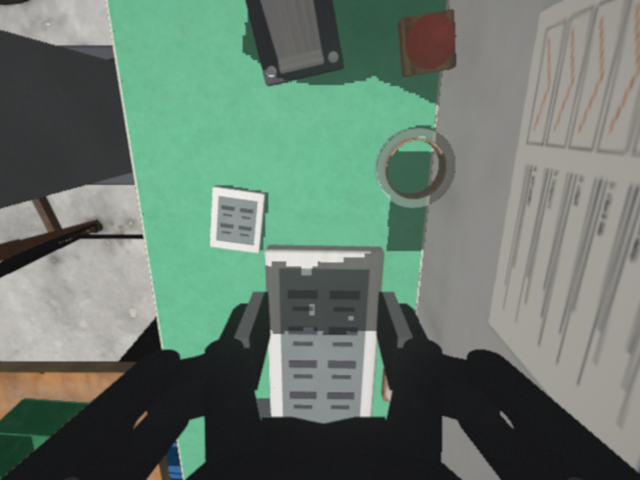

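The plate is held level, with its free end toward -y. The front corners of the rest's base show at (268, 84) and (343, 69), and I'll take its yaw from those.

Run:
```python
from h import *
p=r.camera('wrist')
a,b=[ray(p,u,.008) for u in [(268,84),(343,69)]]; d=b-a
print(a,b,np.linalg.norm(d),np.degrees(np.arctan2(d[1],d[0])),(a+b)/2)
# plate in grip: held end row 247 at bottom/top: find end distance
X=[ray(p,u,.198+.002) for u in [(266,250),(381,247)]]; print(np.round(X,4))
y=np.arctan2(d[1],d[0]); e=np.array([-np.sin(y),np.cos(y)]); m=((a+b)/2)[:2]
print("origin",m+.05*e,"seat",m+.015*e)
```

```text
[0.50593845 0.03207318 0.008     ] [0.57054   0.0441103 0.008    ] 0.06571341065698993 10.554808914642656 [0.53823922 0.03809174 0.008     ]
[[ 0.5302 -0.0494  0.2   ]
 [ 0.5784 -0.0478  0.2   ]]
origin [0.52908042 0.08724575] seat [0.53549158 0.05283794]
```

```bash
python3 -m inch '[{"dp":[0.75,-0.11,0.0],"twist":-0.57},{"dp":[0.75,-0.11,0.0],"twist":-0.57},{"dp":[0.75,-0.11,0.0],"twist":-0.57},{"dp":[0.75,-0.11,0.0],"twist":-0.57},{"dp":[0.75,-0.11,0.0],"twist":-0.57},{"dp":[0.75,-0.11,0.0],"twist":-0.57},{"dp":[0.75,-0.11,0.0],"twist":-0.57},{"dp":[0.75,-0.11,0.0],"twist":-0.57}]' >/dev/null
python3 -m inch '[{"dp":[0,0,0.2],"twist":-0.57},{"dp":[0,0,0.2],"twist":-0.57},{"dp":[0,0,0.2],"twist":-0.57},{"dp":[0,0,0.2],"twist":-0.57},{"dp":[0,0,0.2],"twist":-0.57},{"dp":[0,0,0.2],"twist":-0.57},{"dp":[0,0,0.2],"twist":-0.57},{"dp":[0,0,0.2],"twist":-0.57}]' >/dev/null
python3 -m inch '[{"dp":[0,0,0],"twist":-0.445},{"dp":[0,0,0],"twist":-0.445},{"dp":[0,0,0],"twist":-0.445},{"dp":[0,0,0],"twist":-0.445},{"dp":[0,0,0],"twist":-0.445},{"dp":[0,0,0],"twist":-0.445},{"dp":[0,0,0],"twist":-0.445}]'
python3 -c "
from h import *
need([.5321,.0711,.095],-169.5)"
```

```text
t: 9.65
eef_pos: [0.5323, 0.0701, 0.1578]
ee_rot: [0.0, 0.77, -0.639, -0.0]
force: [0.6, -0.3, -1.1]
opening: 0.548
grasp_force: 62.8
pos [0.5323 0.0701 0.1578] yaw -169.37 dp [-0.005 -0.     0.314] twist 0.001 t 9.65 F [ 0.6 -0.3 -1.1] open 0.548 g 62.8 q6 -1.76
```

```bash
python3 -m inch '[{"dp":[-0.005,0,0.15],"twist":0},{"dp":[-0.005,0,0.3],"twist":0},{"dp":[-0.005,0,0.36],"twist":0},{"dp":[-0.005,0,0.38],"twist":0},{"dp":[-0.005,0,0.4],"twist":0},{"dp":[-0.005,0,0.42],"twist":0},{"dp":[-0.005,0,0.44],"twist":0},{"dp":[-0.005,0,0.46],"twist":0}]'
python3 -c "
from h import *
need([.5321,.0711,.0515],-169.5)
p=r.camera('scene');c=p['color'][170:310,190:400,::-1];cv2.imwrite('pics/s4.png',cv2.resize(c,None,fx=3.5,fy=3.5))"
```

```text
t: 10.45
eef_pos: [0.5342, 0.0702, 0.0693]
ee_rot: [-0.0, 0.769, -0.64, 0.003]
force: [-6.7, -8.6, 20.8]
opening: 0.555
grasp_force: 67.4
pos [0.5342 0.0702 0.0693] yaw -169.53 dp [-0.007  0.01   0.089] twist -0.0 t 10.45 F [-6.7 -8.6 20.8] open 0.555 g 67.4 q6 -1.76
```

View pics/s4.png

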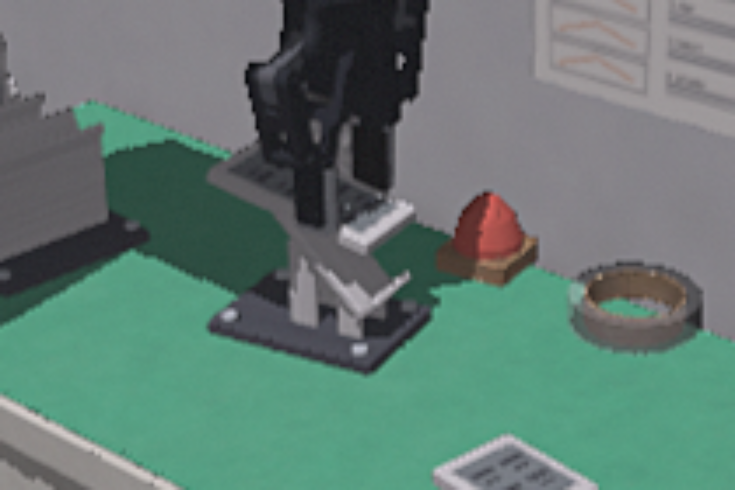

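The plate has pivoted against the top of the board to about 15-20 degrees, low end (crop 375, 225) over the ledge (385, 290), as planned. I'll carry on down slowly.

```bash
python3 -m inch '[{"dp":[-0.005,0.005,0.015],"twist":0},{"dp":[-0.005,0.005,0.03],"twist":0},{"dp":[-0.005,0.005,0.045],"twist":0},{"dp":[-0.005,0.005,0.06],"twist":0},{"dp":[-0.005,0.005,0.07],"twist":0},{"dp":[-0.005,0.005,0.08],"twist":0},{"dp":[-0.005,0.005,0.085],"twist":0}]'
python3 -c "
from h import *
need([.5321,.0711,.0505],-169.5)
p=r.camera('scene');c=p['color'][190:290,220:350,::-1];cv2.imwrite('pics/s5.png',cv2.resize(c,None,fx=5,fy=5))"
```

```text
t: 11.2
eef_pos: [0.5346, 0.0697, 0.0532]
ee_rot: [-0.0, 0.768, -0.64, 0.005]
force: [-3.9, -8.6, 22.7]
opening: 0.553
grasp_force: 77.2
pos [0.5346 0.0697 0.0532] yaw -169.61 dp [-0.009  0.011  0.013] twist -0.001 t 11.2 F [-3.9 -8.6 22.7] open 0.553 g 77.2 q6 -1.76
```

View pics/s5.png

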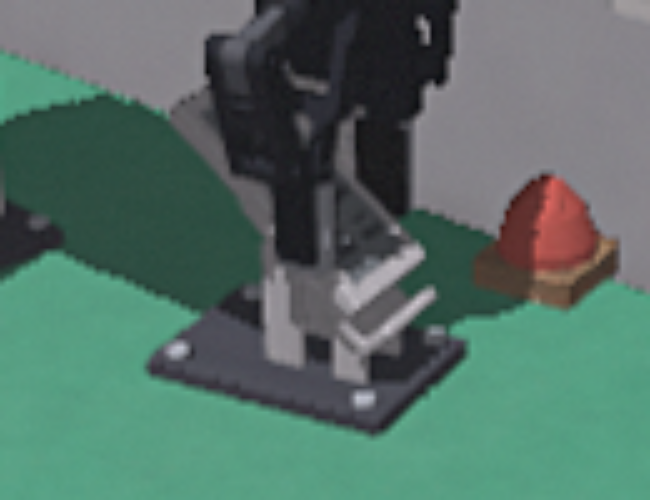

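The plate lies nearly parallel to the board, with its low end (crop 385, 285) still a few mm up the slope from the ledge (390, 325). I'll slide it down along the slope.

```bash
python3 -m inch '[{"dp":[0.0,0,0.01],"twist":0},{"dp":[0.008,0,0.018],"twist":0},{"dp":[0.016,0,0.026],"twist":0},{"dp":[0.022,0,0.032],"twist":0},{"dp":[0.022,0,0.032],"twist":0}]'
python3 -c "
from h import *
need([.5321,.0711,.0505],-169.5)"
python3 -m inch '[{"dp":[0.007,0,0.007],"twist":0},{"dp":[0.014,0,0.014],"twist":0},{"dp":[0.014,0,0.014],"twist":0}]'
python3 -c "
from h import *
need([.5321,.0711,.0505],-169.5)
p=r.camera('scene');c=p['color'][190:290,220:350,::-1];cv2.imwrite('pics/s6.png',cv2.resize(c,None,fx=5,fy=5))"
```

```text
t: 11.75
eef_pos: [0.537, 0.0666, 0.0474]
ee_rot: [-0.002, 0.768, -0.64, 0.005]
force: [-0.9, -5.7, 19.7]
opening: 0.55
grasp_force: 77.4
pos [0.537  0.0666 0.0474] yaw -169.58 dp [-0.026  0.02  -0.016] twist -0.001 t 11.75 F [-0.9 -5.7 19.7] open 0.55 g 77.4 q6 -1.76
t: 12.05
eef_pos: [0.538, 0.0646, 0.045]
ee_rot: [-0.003, 0.768, -0.64, 0.005]
force: [-2.3, -4.2, 21.8]
opening: 0.554
grasp_force: 77.6
pos [0.538  0.0646 0.045 ] yaw -169.56 dp [-0.037  0.023 -0.028] twist -0.0 t 12.05 F [-2.3 -4.2 21.8] open 0.554 g 77.6 q6 -1.77
```

View pics/s6.png

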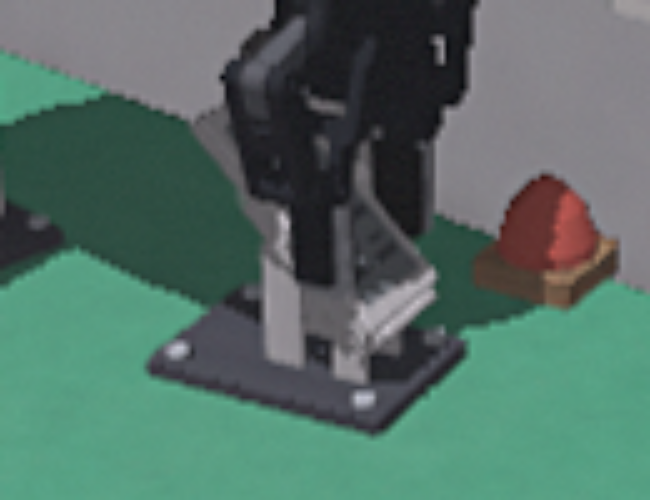

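The low end is now at the ledge (crop 395, 310). I'll nudge it ~3 mm sideways to centre it on the board, then let go and look.

```bash
python3 -m inch '[{"dp":[0.0,0.01,0.0],"twist":0},{"dp":[0.0,0.018,0.0],"twist":0},{"dp":[0.0,0.018,0.0],"twist":0}]'
python3 -m inch '[{"dp":[0,0,0],"twist":0},{"dp":[0,0,0],"twist":0},{"dp":[0,0,0],"twist":0},{"dp":[0,0,0],"twist":0},{"dp":[0,0,0],"twist":0}]' 1
python3 -m inch '[{"dp":[0,0,-0.1],"twist":0},{"dp":[0,0,-0.3],"twist":0},{"dp":[-0.1,0,-0.5],"twist":0},{"dp":[-0.2,0,-0.6],"twist":0},{"dp":[-0.2,0,-0.6],"twist":0}]'
python3 -c "
from h import *
need([.5321,.0711,.0505],-169.5)
p=r.camera('scene');c=p['color'][190:290,220:350,::-1];c=cv2.resize(c,None,fx=4,fy=4)
w=r.camera('wrist');cv2.imwrite('pics/s7.png',np.vstack([c,np.zeros((0,520,3),np.uint8)]));
cv2.imwrite('pics/w7.png',w['color'][:,:,::-1])
np.savez('w7.npz',**{k:w[k] for k in ['fx','fy','cx','cy','R','t']})
for k in ['long_plate']:
  for d in r.tip_of(w,k)[:2]: print(d)
  for d in r.trace(w,k)[:1]: print(d['conf'],d['point'],cv2.boxPoints(cv2.minAreaRect(np.argwhere(d['mask'])[:,::-1].astype(np.float32))))
a=cv2.imread('pics/w7.png');b=cv2.resize(c,(520,400));o=np.zeros((480,800,3),np.uint8);o[:,:440]=a[:,100:540];o[:400,440:]=b[:,60:420];cv2.imwrite('pics/c7.png',o)
"
```

```text
t: 12.4
eef_pos: [0.5378, 0.0643, 0.0451]
ee_rot: [-0.006, 0.769, -0.64, 0.007]
force: [7.5, -2.2, 11.9]
opening: 0.551
grasp_force: 75.9
t: 12.9
eef_pos: [0.5282, 0.0648, 0.0397]
ee_rot: [0.0, 0.769, -0.639, -0.0]
force: [-1.7, 0.1, 0.4]
opening: 1.002
grasp_force: 0.0
t: 13.4
eef_pos: [0.5231, 0.1059, 0.1632]
ee_rot: [-0.002, 0.77, -0.638, 0.002]
force: [0.2, -0.4, -0.1]
opening: 0.997
grasp_force: 0.0
pos [0.5231 0.1059 0.1632] yaw -169.35 dp [ 0.179 -0.009  0.563] twist 0.001 t 13.4 F [ 0.2 -0.4 -0.1] open 0.997 g 0.0 q6 -1.7
{'point': [315.0, 214.2], 'conf': 0.96}
0.93 [311.7, 218.5] [[272. 148.]
 [350. 148.]
 [350. 280.]
 [272. 280.]]
```

View pics/c7.png

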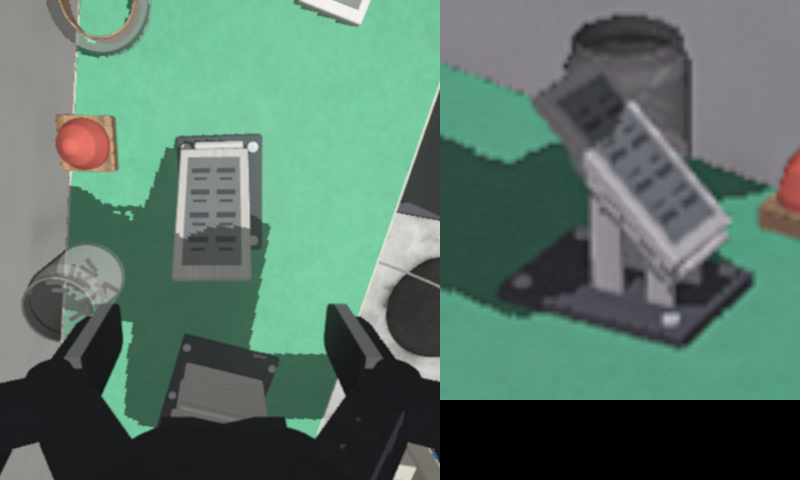

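The plate now rests on the slope with its low end on the ledge, and the gripper is clear of it. In the wrist crop the upper edge runs from (173, 279) to (250, 279) and the low edge is at row 150; add 100 to the columns for full-frame pixels. Next I work out the regrasp at the upper edge.

Run:
```python
from h import *
p=np.load('w7.npz')
up=[ray(p,u,.104) for u in [(272.5,279),(350,279)]]; lo=[ray(p,u,.0337) for u in [(280,151),(345,150)]]
print(np.round(up,4),np.round(lo,4)); U=sum(up)/2;L=sum(lo)/2; d=(U-L)[:2]; print(U,L,np.linalg.norm(d),np.degrees(np.arctan2(-d[0],d[1])),np.linalg.norm(up[1]-up[0]),np.linalg.norm(lo[1]-lo[0]))
e=d/np.linalg.norm(d); g=U[:2]-e*.0071; print(g)   # grasp at s=86, mid thickness: 14*.707-... 
need([g[0],g[1],.07],180+np.degrees(np.arctan2(-d[0],d[1])))
```

```text
[[0.5506 0.1251 0.104 ]
 [0.5034 0.1162 0.104 ]] [[0.5648 0.0548 0.0337]
 [0.5173 0.0452 0.0337]]
[0.52700404 0.12063053 0.104     ] [0.54103371 0.04999499 0.0337    ] 0.07201536245596236 11.233913427864719 0.0480131317283685 0.048429183038400346
[0.52838723 0.11366657]
pos [0.5205 0.1035 0.1586] yaw -169.53 dp [-0.043 -0.049  0.443] twist -0.006 t 13.6 F [-0.5  0.4 -0.8] open 0.998 g 0.0 q6 -1.7
```

```bash
python3 -m inch '[{"dp":[0,0,-0.05],"twist":0.57},{"dp":[0,0,-0.1],"twist":0.57},{"dp":[0,0,-0.1],"twist":0.57},{"dp":[0,0,-0.1],"twist":0.57},{"dp":[0,0,-0.1],"twist":0.57},{"dp":[0,0,-0.1],"twist":0.57},{"dp":[0,0,-0.1],"twist":0.57},{"dp":[0,0,-0.1],"twist":0.57}]' >/dev/null
python3 -m inch '[{"dp":[0,0,0],"twist":0.57},{"dp":[0,0,0],"twist":0.57},{"dp":[0,0,0],"twist":0.57},{"dp":[0,0,0],"twist":0.57},{"dp":[0,0,0],"twist":0.57},{"dp":[0,0,0],"twist":0.57},{"dp":[0,0,0],"twist":0.57},{"dp":[0,0,0],"twist":0.57}]' >/dev/null
python3 -m inch '[{"dp":[0,0,0],"twist":0.356},{"dp":[0,0,0],"twist":0.356},{"dp":[0,0,0],"twist":0.356},{"dp":[0,0,0],"twist":0.356},{"dp":[0,0,0],"twist":0.356},{"dp":[0,0,0],"twist":0.356}]' >/dev/null
python3 - <<'E'
from h import *
p=r.camera('wrist');cv2.imwrite('pics/w8.png',p['color'][:,:,::-1])
np.savez('w8.npz',**{k:p[k] for k in ['fx','fy','cx','cy','R','t']})
need([.5285,.113,.07],11)
for k,z in [('free_slot',.008),('plate_file',0),('filed_plate',.008)]:
    for d in r.tip_of(p,k)[:1]: print(k,round(d['conf'],2),np.round(d['point']),ray(p,d['point'],z).round(4))
E
```

```text
pos [0.5208 0.1033 0.1787] yaw 11.08 dp [0.04  0.049 0.543] twist 0.001 t 15.85 F [ 0.1 -1.1 -0.7] open 0.999 g 0.0 q6 1.43
```

View pics/w8.png

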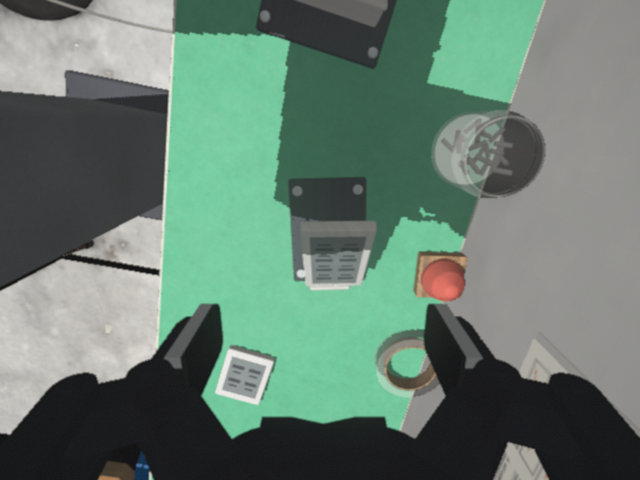

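The file's front base corners are at (258, 31) and (375, 68), and the plate's upper edge is at row 222, cols 302-376. I'll go down to the upper edge and take the file's yaw from those corners.

```bash
python3 - <<'E'
from h import *
p=np.load('w8.npz')
a,b=[ray(p,u,.008) for u in [(258,31),(375,68)]]; d=b-a
print(a,b,np.linalg.norm(d)); y=np.arctan2(d[1],d[0]); e=np.array([-np.sin(y),np.cos(y)]); m=((a+b)/2)[:2]
print(np.degrees(y),"origin",m+.07*e,"slot",m+.04*e)
up=[ray(p,u,.104) for u in [(302,222),(376,222)]];print(np.round(up,4),(up[0]+up[1])/2)
E
python3 -m inch '[{"dp":[0.04,0.049,0.2],"twist":0},{"dp":[0.04,0.049,0.35],"twist":0},{"dp":[0.04,0.049,0.45],"twist":0},{"dp":[0.04,0.049,0.5],"twist":0},{"dp":[0.04,0.049,0.54],"twist":0},{"dp":[0.04,0.049,0.543],"twist":0},{"dp":[0.04,0.049,0.543],"twist":0}]'
```

```text
[0.4423023  0.23958594 0.008     ] [0.53836025 0.23130566 0.008     ] 0.09641416961688992
-4.926766719757423 origin [0.49634304 0.30518717] slot [0.49376657 0.27529801]
[[0.5036 0.1212 0.104 ]
 [0.5499 0.1302 0.104 ]] [0.52674435 0.12567191 0.104     ]
t: 16.7
eef_pos: [0.5302, 0.1138, 0.0722]
ee_rot: [0.0, 0.636, 0.772, 0.0]
force: [0.2, -0.4, 0.2]
opening: 1.0
grasp_force: 0.0
```

```bash
python3 -m inch '[{"dp":[0,0,0],"twist":0},{"dp":[0,0,0],"twist":0},{"dp":[0,0,0],"twist":0},{"dp":[0,0,0],"twist":0},{"dp":[0,0,0],"twist":0},{"dp":[0,0,0],"twist":0}]' -1
python3 -m inch '[{"dp":[0,0,-0.03],"twist":0},{"dp":[0,0,-0.15],"twist":0},{"dp":[0,0,-0.35],"twist":0},{"dp":[0,0,-0.5],"twist":0},{"dp":[0,0,-0.6],"twist":0},{"dp":[0,0,-0.6],"twist":0}]'
python3 - <<'E'
from h import *
p=r.camera('wrist');s=r.camera('scene');t=r.camera('top')
need([.4937,.2753,.2],-6)
for k,z in [('free_slot',.008),('plate_file',0),('filed_plate',.008)]:
  for q in (p,t,s):
    for d in r.tip_of(q,k)[:1]: print(k,round(d['conf'],2),np.round(d['point']),ray(q,d['point'],z).round(4))
o=np.zeros((600,800,3),np.uint8);o[:480,:400]=p['color'][:,120:520,::-1];c=s['color'][140:290,140:340,::-1];o[:450,400:]=cv2.resize(c,None,fx=3,fy=3)[:450,100:500]
o=o[:480];cv2.imwrite('pics/c9.png',o)
np.savez('w9.npz',**{k:p[k] for k in ['fx','fy','cx','cy','R','t']})
cv2.imwrite('pics/t9.png',t['color'][:,:,::-1]);np.savez('t9.npz',**{k:t[k] for k in ['fx','fy','cx','cy','R','t']})
E
```

```text
t: 17.3
eef_pos: [0.53, 0.1139, 0.0724]
ee_rot: [0.0, 0.636, 0.772, 0.0]
force: [-1.5, 1.2, 6.8]
opening: 0.569
grasp_force: 61.3
t: 17.9
eef_pos: [0.5316, 0.114, 0.1945]
ee_rot: [0.002, 0.636, 0.771, 0.002]
force: [0.9, -0.1, -1.8]
opening: 0.567
grasp_force: 62.5
pos [0.5287 0.1137 0.1902] yaw 10.97 dp [ 0.826 -0.018 -0.049] twist 0.141 t 18.05 F [-0.9  0.6 -1.5] open 0.569 g 62.5 q6 1.45
free_slot 0.9 [310.  12.] [0.4913 0.2751 0.008 ]
free_slot 0.76 [215. 272.] [0.4882 0.2761 0.008 ]
free_slot 0.96 [201. 235.] [0.5002 0.283  0.008 ]
plate_file 0.73 [205. 270.] [0.4926 0.2992 0.    ]
plate_file 0.83 [191. 239.] [0.4851 0.2948 0.    ]
filed_plate 0.69 [327. 247.] [0.543  0.0477 0.008 ]
filed_plate 0.48 [296. 253.] [0.5671 0.082  0.008 ]
```

View pics/c9.png

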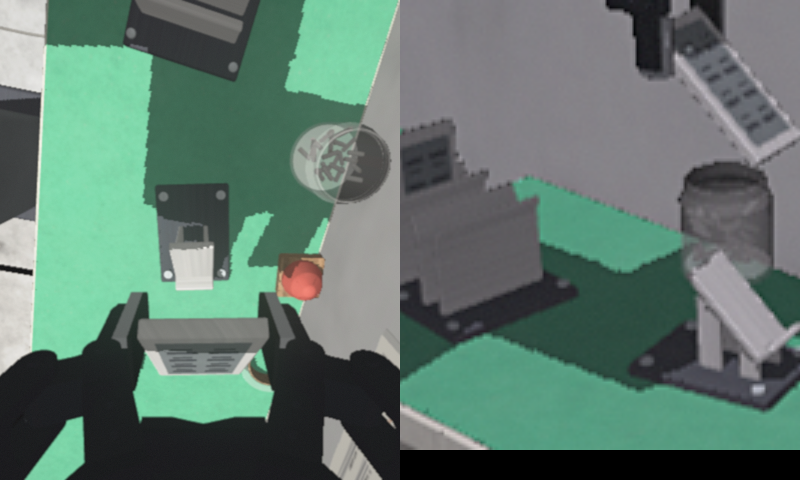

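That was my last picture view. The plate is held at 45 degrees, low end toward -y. The slot estimates agree at about (0.491, 0.275), and the file's front corners in this view are at (244, 42) and (355, 79). I'll move to where the wrist camera sees more of the file and measure numerically.

```bash
python3 - <<'E'
from h import *
p=np.load('w9.npz')
a,b=[ray(p,u,.008) for u in [(244,42),(355,79)]]; d=b-a
print(a,b,np.linalg.norm(d)); y=np.arctan2(d[1],d[0]); e=np.array([-np.sin(y),np.cos(y)]); m=((a+b)/2)[:2]
print(np.degrees(y),"slot",m+.04*e)
need([.49,.13,.26],-6)
E
python3 -m inch '[{"dp":[0.1,-0.1,-0.2],"twist":0.14},{"dp":[0.11,-0.18,-0.35],"twist":0.14},{"dp":[0.11,-0.18,-0.35],"twist":0.14},{"dp":[0.11,-0.18,-0.35],"twist":0.14},{"dp":[0.11,-0.18,-0.35],"twist":0.14}]' >/dev/null
python3 - <<'E'
from h import *
p=r.camera('wrist')
need([.4937,.2753,.2],-6)
for k,z in [('free_slot',.008),('plate_file',0),('filed_plate',.008)]:
    for d in r.tip_of(p,k)[:1]: print(k,round(d['conf'],2),np.round(d['point']),ray(p,d['point'],z).round(4))
    for d in r.trace(p,k)[:1]:
      if k!='free_slot':
        m=d['mask'].astype(np.uint8); c=max(cv2.findContours(m,0,2)[0],key=cv2.contourArea); h=cv2.approxPolyDP(cv2.convexHull(c),3,True)[:,0]; print(k,d['conf'],h.tolist()); 
        print([ray(p,u,.008)[:2].round(4).tolist() for u in h])
cv2.imwrite('pics/w10.png',p['color'][:,:,::-1]);np.savez('w10.npz',**{k:p[k] for k in ['fx','fy','cx','cy','R','t']})
E
```

```text
[0.44129412 0.24294477 0.008     ] [0.537749   0.23308655 0.008     ] 0.09695735182754675
-5.835676460353416 slot [0.49358859 0.27780836]
pos [0.5295 0.1138 0.1912] yaw 10.98 dp [ 0.117 -0.179 -0.344] twist 0.141 t 18.5 F [-0.9 -0.4 -1.4] open 0.572 g 62.5 q6 1.45
pos [0.4898 0.1283 0.2601] yaw -5.8 dp [ 0.733 -0.054  0.301] twist 0.002 t 19.05 F [-1.3  0.4 -2.2] open 0.574 g 63.2 q6 1.78
free_slot 0.56 [312.  54.] [0.4936 0.274  0.008 ]
plate_file 0.88 [309.  18.] [0.4932 0.3076 0.    ]
plate_file 0.78 [[361, 0], [358, 94], [265, 94], [260, 0]]
[[0.5453, 0.3161], [0.5366, 0.2324], [0.4404, 0.2421], [0.4484, 0.3259]]
filed_plate 0.58 [[374, 177], [397, 254], [385, 266], [361, 274], [345, 271], [319, 197]]
[[0.5483, 0.1447], [0.5706, 0.0501], [0.5556, 0.0359], [0.526, 0.0283], [0.5069, 0.0342], [0.4849, 0.1284]]
```

Run:
```python
from h import *
p=np.load('w10.npz');im=cv2.imread('pics/w10.png')
g=cv2.cvtColor(im,6)[:,295:330].mean(1); print(g[:105].round().astype(int).tolist())
for row in (5,15,25,35,50,65): print(row,cv2.cvtColor(im,6)[row,245:375:2].tolist())
for v in range(0,100,10): print(v,[ray(p,(312,v),z)[:2].round(4).tolist() for z in (.008,.071)])
```

```text
[57, 57, 56, 57, 57, 57, 57, 57, 57, 57, 57, 57, 56, 55, 82, 141, 182, 195, 194, 181, 162, 153, 150, 148, 144, 142, 141, 137, 137, 145, 150, 132, 117, 114, 113, 112, 111, 111, 111, 111, 112, 113, 109, 87, 66, 59, 58, 59, 59, 58, 58, 80, 123, 135, 134, 135, 137, 146, 162, 165, 159, 147, 125, 113, 112, 110, 93, 71, 60, 59, 59, 59, 60, 59, 60, 60, 60, 60, 60, 60, 60, 60, 60, 60, 60, 60, 60, 60, 60, 60, 60, 60, 60, 59, 58, 68, 88, 96, 96, 96, 97, 96, 97, 97, 97]
5 [94, 94, 96, 93, 92, 95, 93, 87, 57, 54, 55, 53, 52, 55, 55, 56, 55, 55, 54, 55, 55, 56, 52, 55, 56, 55, 56, 55, 56, 55, 56, 55, 57, 56, 56, 57, 58, 58, 57, 59, 59, 59, 59, 60, 62, 58, 68, 105, 106, 105, 107, 109, 106, 106, 109, 110, 110, 111, 98, 89, 155, 190, 191, 192, 189]
15 [94, 94, 95, 94, 95, 94, 93, 91, 82, 112, 126, 128, 106, 97, 98, 99, 99, 98, 97, 98, 99, 98, 98, 99, 99, 98, 101, 99, 98, 100, 99, 99, 109, 170, 174, 174, 175, 174, 175, 173, 174, 175, 174, 174, 173, 174, 174, 175, 178, 179, 179, 179, 178, 179, 184, 215, 229, 224, 112, 91, 156, 191, 188, 188, 189]
25 [95, 96, 94, 93, 95, 96, 95, 94, 75, 103, 111, 112, 1
[... 858 characters left out ...]
 95, 95, 95, 95, 94, 94, 94, 72, 54, 57, 57, 72, 104, 109, 109, 109, 110, 111, 109, 110, 110, 110, 109, 110, 110, 110, 110, 109, 111, 110, 110, 110, 110, 110, 111, 111, 111, 111, 109, 111, 111, 110, 110, 110, 111, 112, 114, 118, 125, 134, 133, 120, 110, 100, 103, 101, 91, 114, 189, 192, 192, 192, 191]
0 [[0.4983, 0.3208], [0.4982, 0.3032]]
10 [[0.4974, 0.3125], [0.4975, 0.2962]]
20 [[0.4964, 0.3041], [0.4967, 0.2891]]
30 [[0.4955, 0.2955], [0.4959, 0.2819]]
40 [[0.4945, 0.2868], [0.4951, 0.2746]]
50 [[0.4935, 0.2779], [0.4942, 0.2671]]
60 [[0.4925, 0.2689], [0.4934, 0.2596]]
70 [[0.4915, 0.2598], [0.4925, 0.2519]]
80 [[0.4905, 0.2505], [0.4917, 0.2441]]
90 [[0.4894, 0.241], [0.4908, 0.2361]]
```

Slot centre is about (0.493, 0.2755), yaw -5.8 degrees. With the low end toward -y, the fingers would come near the filed plate. So I turn half round and bring the plate in from the open front side, then stand it up against the middle cheek.

```bash
python3 -m inch '[{"dp":[0,0,0],"twist":-0.57},{"dp":[0,0,0],"twist":-0.57},{"dp":[0,0,0],"twist":-0.57},{"dp":[0,0,0],"twist":-0.57},{"dp":[0,0,0],"twist":-0.57},{"dp":[0,0,0],"twist":-0.57},{"dp":[0,0,0],"twist":-0.57},{"dp":[0,0,0],"twist":-0.57}]' >/dev/null
python3 -m inch '[{"dp":[0,0,0],"twist":-0.57},{"dp":[0,0,0],"twist":-0.57},{"dp":[0,0,0],"twist":-0.57},{"dp":[0,0,0],"twist":-0.57},{"dp":[0,0,0],"twist":-0.57},{"dp":[0,0,0],"twist":-0.57},{"dp":[0,0,0],"twist":-0.57},{"dp":[0,0,0],"twist":-0.57}]' >/dev/null
python3 -m inch '[{"dp":[0,0,0],"twist":-0.36},{"dp":[0,0,0],"twist":-0.36},{"dp":[0,0,0],"twist":-0.36},{"dp":[0,0,0],"twist":-0.36},{"dp":[0,0,0],"twist":-0.36},{"dp":[0,0,0],"twist":-0.36}]' >/dev/null
python3 - <<'E'
from h import *
need([.4875,.2214,.135],174.2)
for n in ('scene','top'):
  s=r.camera(n)
  for d in r.trace(s,'long_plate')[:2]:
    m=d['mask'].astype(np.uint8);c=max(cv2.findContours(m,0,2)[0],key=cv2.contourArea);print(n,d['conf'],np.round(d['point']),cv2.approxPolyDP(cv2.convexHull(c),2,True)[:,0].tolist())
  o,p,M=st(); G=p+[0,0,.0215]; e=np.array([.101,.995,0]); x=np.array([.995,-.101,0])
  for th in (45,60):
    u=np.cos(np.radians(th))*e-np.sin(np.radians(th))*np.array([0,0,1])
    print(th,[proj(s,G+a*u+b*x).round().tolist() for a,b in ((84,.025),(84,-.025),(-16,-.025),(-16,.025)) for a in [a/1000]])
E
```

```text
pos [0.49   0.1285 0.2613] yaw 174.17 dp [-0.461  0.06   0.631] twist -0.0 t 21.55 F [-0.9 -0.8 -2.2] open 0.567 g 63.2 q6 -1.36
scene 0.95 [236. 130.] [[256, 108], [256, 114], [234, 140], [212, 145], [217, 134], [236, 113]]
45 [[235.0, 139.0], [212.0, 145.0], [234.0, 113.0], [258.0, 108.0]]
60 [[241.0, 149.0], [218.0, 155.0], [232.0, 111.0], [256.0, 106.0]]
45 [[248.0, 241.0], [244.0, 270.0], [284.0, 271.0], [288.0, 239.0]]
60 [[259.0, 243.0], [255.0, 272.0], [281.0, 270.0], [285.0, 238.0]]
```

The held-plate model (45 degrees, 84 mm from grip to low end) projects right onto the traced mask. Now I approach the slot mouth.

```bash
python3 -m inch '[{"dp":[-0.2,0.03,0.2],"twist":0},{"dp":[-0.35,0.05,0.35],"twist":0},{"dp":[-0.46,0.06,0.5],"twist":0},{"dp":[-0.46,0.06,0.6],"twist":0},{"dp":[-0.46,0.06,0.63],"twist":0},{"dp":[-0.46,0.06,0.63],"twist":0}]' >/dev/null
python3 - <<'E'
from h import *
need([.4875,.2214,.102],174.2)
E
python3 -m inch '[{"dp":[0,0,0.05],"twist":0},{"dp":[0,0,0.1],"twist":0},{"dp":[0,0,0.13],"twist":0},{"dp":[0,0,0.15],"twist":0},{"dp":[0,0,0.165],"twist":0},{"dp":[0,0,0.165],"twist":0}]'
python3 - <<'E'
from h import *
need([.4875,.2214,.102],174.2)
E
```

```text
pos [0.4869 0.221  0.1348] yaw 174.13 dp [-0.003 -0.003  0.164] twist -0.001 t 22.35 F [ 0.1 -0.2 -1.9] open 0.57 g 63.1 q6 -1.18
t: 22.95
eef_pos: [0.489, 0.218, 0.1045]
ee_rot: [-0.001, -0.669, 0.743, -0.004]
force: [-1.9, -12.1, 16.0]
opening: 0.572
grasp_force: 65.6
pos [0.489  0.218  0.1045] yaw 174.04 dp [-0.016  0.009  0.012] twist -0.001 t 22.95 F [ -1.9 -12.1  16. ] open 0.572 g 65.6 q6 -1.18
```

Run:
```python
from h import *
need([.4875,.2214,.102],174.2)
o,p,M=st(); G=p+[0,0,.0215]; e=np.array([.101,.995,0]); x=np.array([.995,-.101,0]); z=np.array([0,0,1])
for n in ('scene','top','wrist'):
  s=r.camera(n); cv2.imwrite(f'pics/{n}11.png',s['color'][:,:,::-1])
  for d in r.trace(s,'long_plate')[:1]:
    m=d['mask'].astype(np.uint8);c=max(cv2.findContours(m,0,2)[0],key=cv2.contourArea);print(n,d['conf'],np.round(d['point']),cv2.approxPolyDP(cv2.convexHull(c),2,True)[:,0].tolist())
  for th in (40,45,50):
    t=np.radians(th);u=np.cos(t)*e-np.sin(t)*z; w=np.sin(t)*e+np.cos(t)*z
    print(th,[proj(s,G+a*u+b*x+.004*w).round().tolist() for a,b in ((.084,.025),(.084,-.025),(-.016,-.025),(-.016,.025))])
  for k in ('free_slot',):
    for d in r.tip_of(s,k)[:1]: print(k,d['conf'],ray(s,d['point'],.008))
```

```text
pos [0.489  0.218  0.1045] yaw 174.04 dp [-0.016  0.009  0.012] twist -0.001 t 22.95 F [ -1.9 -12.1  16. ] open 0.572 g 65.6 q6 -1.18
scene 0.67 [208. 195.] [[225, 184], [224, 189], [208, 202], [206, 191]]
40 [[206.0, 202.0], [185.0, 209.0], [204.0, 189.0], [227.0, 182.0]]
45 [[207.0, 205.0], [186.0, 212.0], [204.0, 188.0], [226.0, 181.0]]
50 [[209.0, 208.0], [188.0, 215.0], [204.0, 187.0], [226.0, 180.0]]
free_slot 0.61 [0.49351049 0.27202536 0.008     ]
40 [[207.0, 252.0], [203.0, 277.0], [238.0, 279.0], [242.0, 252.0]]
45 [[210.0, 253.0], [206.0, 278.0], [237.0, 279.0], [241.0, 252.0]]
50 [[213.0, 253.0], [209.0, 279.0], [237.0, 279.0], [240.0, 252.0]]
wrist 0.68 [324. 346.] [[388, 334], [361, 383], [284, 385], [257, 337], [259, 317], [385, 315]]
40 [[281.0, 380.0], [365.0, 380.0], [393.0, 327.0], [250.0, 327.0]]
45 [[281.0, 367.0], [364.0, 367.0], [393.0, 331.0], [250.0, 331.0]]
50 [[282.0, 354.0], [364.0, 354.0], [393.0, 335.0], [250.0, 335.0]]
free_slot 0.56 [0.49483606 0.27771112 0.008     ]
```

Run:
```python
import cv2,numpy as np
im=cv2.imread('pics/wrist11.png');g=cv2.cvtColor(im,6)
print('col322 rows300-420',g[300:430:2,315:330].mean(1).round().astype(int).tolist())
for row in (316,326,340,350,360,370,378,384): print(row,g[row,240:410:2].tolist())
```

```text
col322 rows300-420 [116, 117, 116, 115, 118, 113, 116, 116, 117, 124, 126, 125, 125, 126, 126, 126, 127, 127, 121, 119, 118, 91, 79, 80, 80, 79, 79, 74, 77, 79, 79, 79, 73, 79, 80, 78, 72, 77, 79, 74, 73, 84, 115, 115, 114, 114, 116, 114, 115, 113, 115, 113, 113, 115, 114, 112, 107, 108, 111, 127, 133, 94, 35, 32, 31]
316 [67, 100, 101, 100, 101, 101, 100, 69, 33, 38, 49, 56, 59, 61, 69, 113, 116, 114, 115, 114, 116, 114, 115, 114, 115, 114, 115, 114, 115, 116, 117, 114, 115, 114, 114, 116, 117, 117, 118, 117, 117, 117, 118, 116, 116, 117, 119, 120, 120, 120, 120, 121, 123, 123, 122, 121, 121, 122, 121, 120, 120, 122, 122, 123, 122, 123, 122, 122, 121, 121, 122, 122, 123, 116, 59, 42, 69, 101, 103, 103, 101, 102, 101, 72, 45]
326 [101, 101, 100, 102, 102, 76, 35, 34, 38, 101, 125, 123, 126, 127, 126, 124, 121, 122, 124, 125, 125, 124, 125, 126, 127, 125, 124, 124, 124, 125, 124, 124, 126, 127, 125, 124, 124, 123, 125, 125, 125, 127, 128, 126, 124, 125, 127, 125, 122, 125, 130, 129, 129, 129, 127, 128, 131, 131, 130, 127, 127, 128, 126, 125, 125, 125, 126, 128, 127, 127, 126, 127, 125
[... 1642 characters left out ...]
, 125, 122, 118, 118, 120, 119, 100, 78, 78, 77, 75, 70, 68, 66, 64, 64, 65, 65, 63, 63, 69, 73, 77, 80, 79, 77, 69, 66, 61, 62, 61, 63, 59, 59, 59, 61, 62, 65, 76, 76, 86, 114, 118, 117, 116, 119, 123, 122, 123, 123, 124, 122, 124, 123, 122, 124, 93, 33, 34, 35, 36, 35, 32, 34, 33, 34, 33]
384 [32, 33, 32, 33, 32, 33, 32, 30, 58, 91, 96, 108, 125, 126, 123, 124, 126, 128, 127, 128, 126, 119, 120, 119, 120, 115, 111, 111, 111, 110, 110, 113, 115, 113, 112, 112, 112, 112, 115, 116, 114, 114, 115, 115, 119, 118, 118, 117, 119, 118, 120, 120, 117, 119, 118, 119, 119, 118, 118, 119, 119, 120, 122, 122, 121, 122, 121, 123, 123, 122, 121, 119, 119, 118, 117, 66, 32, 35, 33, 33, 35, 32, 33, 32, 33]
```

Run:
```python
from h import *
from scipy.optimize import least_squares
s=r.camera('wrist')
o,p,M=st(); e=np.array([.101,.995,0]); x=np.array([.995,-.101,0]); z=np.array([0,0,1])
def mod(v):
    th,S,dz=v; u=np.cos(th)*e-np.sin(th)*z; w=np.sin(th)*e+np.cos(th)*z; G=p+[0,0,dz]
    P=lambda a,b: proj(s,G+a*u+b*x+.004*w)
    out=[]
    for a in (S-.0055,S-.0945): A,B=P(a,-.0195),P(a,.0195); out+=[A[1],abs(A[0]-B[0])]
    return np.array(out),P
# etched edge lines: width 92@350, 67@378 -> extrapolated to corner rows
w=lambda row:92+(67-92)*(row-350)/28
f=lambda v:(mod(v)[0]-[382,w(382),342.5,w(342.5)])*[1,1,1,1]
q=least_squares(f,[.75,.084,.02],x_scale=[.1,.01,.01]); print(np.degrees(q.x[0]),q.x[1:],q.fun)
for dz in (.016,.0215,.027):
    q=least_squares(lambda v:f([v[0],v[1],dz]),[.75,.084]); print(dz,np.degrees(q.x[0]),q.x[1],q.fun)
    th,S=q.x
    u=np.cos(th)*e-np.sin(th)*z; ww=np.sin(th)*e+np.cos(th)*z; G=p+[0,0,dz]
    for n in (.004,-.004):
        c=G+S*u+n*ww; print(' corner Y',((c-[.493,.2755,0])@e).round(4),'z',c[2].round(4))
```

```text
40.31396002339286 [0.09756823 0.02149707] [-0.04012367  0.45013188  0.02600854 -0.17882574]
0.016 38.265657814422404 0.10152234175707933 [ 0.70271856 -1.45395266 -4.71027212 -5.72917619]
 corner Y 0.0248 z 0.061
 corner Y 0.0198 z 0.0547
0.0215 40.31507431159836 0.09756643866928366 [-0.04038097  0.45111338  0.029089   -0.17584936]
 corner Y 0.0196 z 0.0661
 corner Y 0.0144 z 0.06
0.027 42.47204044969457 0.09528120850588426 [-0.27986639  2.07051217  7.10339599  5.04809126]
 corner Y 0.0156 z 0.0703
 corner Y 0.0102 z 0.0644
```

Run:
```python
import cv2,numpy as np
im=cv2.imread('pics/w10.png');g=cv2.cvtColor(im,6)
print('col322 rows300-420',g[300:420:2,316:330].mean(1).round().astype(int).tolist())
for row in (335,346,352,358,364,370,374,378): print(row,g[row,240:410:2].tolist())
```

```text
col322 rows300-420 [193, 193, 194, 194, 194, 195, 195, 195, 196, 157, 132, 134, 134, 135, 135, 135, 135, 136, 135, 130, 125, 122, 90, 87, 88, 87, 83, 99, 152, 151, 144, 156, 153, 142, 152, 139, 154, 231, 247, 220, 192, 192, 193, 193, 193, 193, 193, 193, 192, 191, 191, 193, 191, 191, 190, 191, 191, 190, 190, 189]
335 [105, 107, 108, 99, 54, 44, 44, 43, 59, 124, 132, 134, 136, 134, 134, 137, 136, 135, 131, 131, 133, 135, 134, 134, 135, 134, 136, 136, 135, 135, 134, 135, 134, 133, 135, 138, 137, 137, 135, 135, 136, 136, 136, 135, 139, 137, 136, 136, 136, 136, 133, 133, 137, 140, 139, 139, 138, 137, 139, 140, 139, 138, 136, 137, 136, 134, 133, 133, 135, 137, 136, 135, 135, 134, 111, 51, 47, 49, 49, 58, 103, 107, 107, 107, 107]
346 [61, 112, 118, 104, 52, 45, 42, 40, 42, 44, 45, 81, 118, 121, 122, 123, 123, 119, 94, 84, 85, 85, 84, 85, 85, 85, 84, 86, 86, 86, 86, 86, 88, 86, 86, 86, 87, 86, 87, 87, 87, 87, 86, 87, 87, 86, 87, 86, 86, 88, 88, 88, 87, 86, 87, 87, 88, 87, 87, 86, 86, 87, 87, 88, 89, 109, 126, 127, 127, 126, 124, 90, 49, 46, 46, 46, 46, 45, 50, 56, 106, 117, 115, 63, 44]
352 
[... 1701 characters left out ...]
 214, 213, 213, 213, 213, 212, 216, 217, 219, 226, 228, 229, 228, 229, 230, 231, 231, 232, 233, 234, 235, 235, 234, 235, 237, 236, 231, 212, 206, 205, 206, 209, 213, 212, 207, 189, 187, 186, 186, 189, 191, 191, 191, 191, 191, 192, 190, 189, 185, 79, 39, 42, 45, 43, 41, 39, 40, 42, 41, 40]
378 [37, 38, 36, 39, 37, 38, 38, 37, 41, 173, 194, 190, 191, 191, 191, 191, 191, 191, 191, 190, 188, 191, 190, 189, 191, 193, 194, 194, 193, 193, 192, 192, 194, 194, 201, 205, 208, 208, 211, 214, 220, 221, 223, 224, 224, 226, 225, 225, 227, 229, 229, 214, 191, 193, 192, 191, 193, 192, 191, 190, 190, 190, 191, 190, 189, 191, 190, 191, 191, 191, 192, 191, 190, 193, 149, 43, 40, 43, 40, 41, 42, 41, 40, 39, 38]
```

Run:
```python
from h import *
from scipy.optimize import least_squares
s=np.load('w10.npz'); print(s['fx'])
p=np.array([.4898,.1283,.2601]); e=-np.array([.101,.995,0]); x=np.array([.995,-.101,0]); z=np.array([0,0,1])
def mod(v,bw=.0055):
    th,S,dz=v; u=np.cos(th)*e-np.sin(th)*z; w=np.sin(th)*e+np.cos(th)*z; G=p+[0,0,dz]
    P=lambda a,b: proj(s,G+a*u+b*x+.004*w)
    out=[]
    for a,hw in ((S,.025),(S-.0945,.0195),(S-.0055,.0195)): A,B=P(a,-hw),P(a,hw); out+=[A[1],abs(A[0]-B[0])]
    return np.array(out)
# plate outer width: 102@358, 86@370 ; etched 93@346,66@370
W=lambda r_:102-16/12*(r_-358); w=lambda r_:93-27/24*(r_-346)
f=lambda v:mod(v)-[377,W(377),343.5,w(343.5),373,w(373)]
q=least_squares(f,[.75,.084,.02],x_scale=[.1,.01,.01]); print(np.degrees(q.x[0]),q.x[1:],q.fun)
for S in (.084,.088,.092,.096):
    q=least_squares(lambda v:f([v[0],S,v[1]]),[.75,.02],x_scale=[.1,.01]); print(S,np.degrees(q.x[0]),q.x[1],q.fun.round(1))
```

```text
352.68773683662596
42.770635988556585 [0.09627373 0.017568  ] [-1.40002969  1.11220968 -0.01450248 -0.29862902  1.39264013 -0.64134623]
0.084 42.712137893708366 0.019161347912429058 [-2.2  5.6 -4.7  8.6  0.4  3. ]
0.088 42.685773016320674 0.01862694162683686 [-1.9  4.1 -3.1  5.5  0.9  1.8]
0.092 42.7049841115417 0.018102344794975862 [-1.6  2.6 -1.6  2.6  1.2  0.6]
0.096 42.765125769583804 0.017601131112353355 [-1.4  1.2 -0.1 -0.1  1.4 -0.6]
```

The grip turns out to be about 94 mm from the low end, so the end landed on the flare and flattened to about 40 degrees. I'll stand the plate up against the vertical front wall of the file's base instead, then insert it from above. First, back out.

```bash
python3 -m inch '[{"dp":[0,0,-0.1],"twist":0},{"dp":[0,0,-0.2],"twist":0},{"dp":[0.15,0,-0.2],"twist":0},{"dp":[0.3,0,-0.1],"twist":0},{"dp":[0.33,0,0.05],"twist":0},{"dp":[0.33,0,0.15],"twist":0},{"dp":[0.33,0,0.2],"twist":0},{"dp":[0.33,0,0.2],"twist":0}]' >/dev/null
cat >> h.py <<'E'
def fit(s,p,rows,w,e=np.array([.101,.995,0])):
    "etched rows (low edge, up edge) and width function -> theta,S,dz"
    from scipy.optimize import least_squares
    x=np.array([.995,-.101,0]); z=np.array([0,0,1])
    def f(v):
        th,S,dz=v; u=np.cos(th)*e-np.sin(th)*z; n=np.sin(th)*e+np.cos(th)*z; out=[]
        for a,rr in ((S-.0055,rows[0]),(S-.0945,rows[1])):
            A,B=[proj(s,p+[0,0,dz]+a*u+b*x+.004*n) for b in (-.0195,.0195)]; out+=[A[1]-rr,abs(A[0]-B[0])-w(rr)]
        return out
    q=least_squares(f,[.75,.094,.02],x_scale=[.1,.01,.01]); return np.degrees(q.x[0]),q.x[1:],np.round(q.fun,1)
E
python3 - <<'E'
from h import *
need([.481,.1575,.05],174.2)
s=r.camera('wrist');g=cv2.cvtColor(s['color'],7); cv2.imwrite('pics/w12.png',s['color'][:,:,::-1])
print('col rows320-420',g[320:420:2,316:330].mean(1).round().astype(int).tolist())
for row in (350,358,366,374): print(row,g[row,260:390:2].tolist())
E
```

```text
pos [0.4798 0.1554 0.0614] yaw 174.16 dp [-0.011 -0.005  0.057] twist -0.0 t 24.25 F [-0.1 -0.3 -1.8] open 0.573 g 63.8 q6 -1.3
col rows320-420 [114, 114, 114, 114, 114, 115, 115, 115, 112, 107, 107, 90, 71, 71, 71, 71, 70, 67, 70, 70, 70, 66, 70, 71, 68, 64, 69, 68, 63, 75, 86, 50, 47, 47, 47, 47, 47, 46, 46, 46, 46, 46, 52, 96, 104, 104, 103, 104, 102, 102]
350 [25, 26, 64, 100, 104, 104, 106, 107, 100, 73, 69, 67, 68, 69, 70, 63, 53, 52, 55, 55, 55, 54, 52, 52, 52, 53, 60, 70, 71, 73, 70, 71, 72, 71, 72, 73, 72, 64, 58, 60, 59, 60, 60, 58, 60, 62, 62, 62, 66, 71, 72, 72, 73, 72, 86, 107, 109, 110, 110, 108, 121, 61, 36, 37, 35]
358 [23, 37, 76, 81, 86, 101, 104, 106, 106, 106, 96, 71, 69, 70, 70, 70, 69, 66, 66, 68, 66, 66, 66, 62, 63, 63, 65, 68, 69, 70, 70, 69, 70, 69, 70, 71, 68, 60, 61, 60, 60, 61, 57, 57, 60, 58, 61, 71, 71, 70, 71, 71, 86, 106, 109, 108, 107, 110, 150, 170, 171, 165, 68, 33, 32]
366 [30, 53, 53, 54, 53, 55, 57, 92, 104, 105, 106, 106, 92, 70, 69, 70, 70, 70, 68, 65, 63, 64, 64, 65, 64, 63, 61, 68, 70, 71, 70, 71, 71, 70, 71, 72, 66, 60, 60, 57, 59, 58, 59, 59, 58, 66, 83, 111, 121, 121, 141, 185, 187, 186, 187, 166, 76, 55, 70, 81, 80, 80, 75, 36, 32]
374 [44, 46, 45, 47, 46, 46, 46, 47, 46, 74, 105, 106, 106, 106, 88, 67, 69, 67, 65, 58, 55, 55, 55, 55, 56, 56, 55, 59, 65, 66, 69, 70, 68, 70, 64, 63, 57, 56, 56, 56, 55, 55, 55, 65, 100, 108, 117, 116, 131, 181, 186, 184, 186, 144, 89, 91, 93, 94, 93, 90, 91, 92, 94, 90, 40]
```

Run:
```python
from h import *
s=r.camera('wrist'); o,p,M=st()
print(fit(s,p,(378,342.5),lambda q:89-20.5/24*(q-350)))
# low end corner columns: base front-edge row at centre col (z=.008): row ~404.5
print(ray(s,(322,404.5),.008))
need([.481,.1575,.046],174.2)
```

```text
(np.float64(41.15853831553376), array([0.09947398, 0.01950458]), array([ 0.2, -2.4, -0.1,  1. ]))
[0.49201931 0.2641959  0.008     ]
pos [0.4813 0.1559 0.063 ] yaw 174.19 dp [-0.008  0.003  0.085] twist -0.0 t 24.35 F [ 0.4 -0.7 -2.4] open 0.567 g 63.8 q6 -1.3
```

```bash
python3 -m inch '[{"dp":[0,0,0.03],"twist":0},{"dp":[0,0,0.05],"twist":0},{"dp":[0,0,0.06],"twist":0},{"dp":[0,0,0.07],"twist":0},{"dp":[0,0,0.07],"twist":0}]'
python3 -m inch '[{"dp":[0,0,0.005],"twist":0},{"dp":[0,0,0.005],"twist":0}]' | grep -E "force|pos"
python3 -m inch '[{"dp":[0,0,0.005],"twist":0},{"dp":[0,0,0.005],"twist":0}]' | grep -E "force|pos"
```

```text
t: 24.85
eef_pos: [0.4806, 0.1556, 0.0483]
ee_rot: [-0.0, -0.67, 0.742, 0.0]
force: [-0.3, -0.3, -2.0]
opening: 0.568
grasp_force: 63.8
eef_pos: [0.4808, 0.1556, 0.0475]
force: [0.0, 0.1, -1.8]
grasp_force: 63.8
eef_pos: [0.4807, 0.1556, 0.0464]
force: [0.2, 0.5, -1.3]
grasp_force: 63.8
```

```bash
python3 -m inch '[{"dp":[0,0,0.005],"twist":0},{"dp":[0,0,0.005],"twist":0}]' | grep -E "force|pos"
python3 -m inch '[{"dp":[0,0,0.005],"twist":0},{"dp":[0,0,0.005],"twist":0}]' | grep -E "force|pos"
python3 -m inch '[{"dp":[0,0,0.005],"twist":0},{"dp":[0,0,0.005],"twist":0}]' | grep -E "force|pos"
```

```text
eef_pos: [0.4807, 0.1556, 0.0454]
force: [-1.1, -0.0, -2.5]
grasp_force: 63.8
eef_pos: [0.4807, 0.1556, 0.0444]
force: [-0.7, -0.3, -1.6]
grasp_force: 63.8
eef_pos: [0.4807, 0.1556, 0.0434]
force: [0.3, 0.2, -1.6]
grasp_force: 63.8
```

```bash
python3 -m inch '[{"dp":[0,0,0.005],"twist":0},{"dp":[0,0,0.01],"twist":0}]' | grep -E "force|pos"
python3 -m inch '[{"dp":[0,0,0.005],"twist":0},{"dp":[0,0,0.01],"twist":0}]' | grep -E "force|pos"
python3 -m inch '[{"dp":[0,0,0.005],"twist":0},{"dp":[0,0,0.01],"twist":0}]' | grep -E "force|pos"
```

```text
eef_pos: [0.4808, 0.1556, 0.0414]
force: [0.2, -0.1, -2.0]
grasp_force: 63.8
eef_pos: [0.4808, 0.1553, 0.0395]
force: [-0.5, -1.9, 3.0]
grasp_force: 64.3
eef_pos: [0.4809, 0.1544, 0.0382]
force: [-2.9, -7.3, 12.3]
grasp_force: 65.1
```

```bash
python3 -m inch '[{"dp":[0,0,-0.017],"twist":0},{"dp":[-0.015,0,-0.017],"twist":0},{"dp":[-0.03,0,-0.017],"twist":0},{"dp":[-0.04,0,-0.017],"twist":0},{"dp":[-0.04,0,-0.017],"twist":0}]' | grep -E "force|pos"
python3 -m inch '[{"dp":[-0.01,0,0],"twist":0},{"dp":[-0.01,0,0],"twist":0}]' | grep -E "force|pos"
python3 -m inch '[{"dp":[-0.01,0,0],"twist":0},{"dp":[-0.01,0,0],"twist":0}]' | grep -E "force|pos"
python3 -m inch '[{"dp":[-0.01,0,0],"twist":0},{"dp":[-0.01,0,0],"twist":0}]' | grep -E "force|pos"
```

```text
eef_pos: [0.4814, 0.164, 0.0406]
force: [0.2, 0.6, -1.0]
grasp_force: 63.8
eef_pos: [0.4815, 0.165, 0.0408]
force: [-0.3, -3.9, -0.2]
grasp_force: 64.1
eef_pos: [0.4815, 0.1654, 0.041]
force: [-1.5, -8.2, 3.3]
grasp_force: 64.6
eef_pos: [0.4815, 0.1657, 0.0412]
force: [-5.1, -14.2, 8.0]
grasp_force: 65.0
```

The end touches the base wall with a mostly horizontal reaction, as intended. Now the arc that stands the plate up.

```bash
python3 -m inch '[{"dp":[-0.03,0,-0.035],"twist":0},{"dp":[-0.065,0,-0.067],"twist":0},{"dp":[-0.105,0,-0.09],"twist":0},{"dp":[-0.145,0,-0.112],"twist":0},{"dp":[-0.145,0,-0.112],"twist":0}]' | grep -E "force|pos"
```

```text
eef_pos: [0.4849, 0.1966, 0.0635]
force: [-0.3, -7.4, 2.1]
grasp_force: 67.3
```

```bash
python3 -m inch '[{"dp":[-0.045,0,-0.016],"twist":0},{"dp":[-0.09,0,-0.028],"twist":0},{"dp":[-0.13,0,-0.034],"twist":0},{"dp":[-0.165,0,-0.038],"twist":0},{"dp":[-0.165,0,-0.038],"twist":0}]' | grep -E "force|pos"
python3 - <<'E'
from h import *
need([.493,.2755,.17],174.2)
o,p,M=st(); G=p+[0,0,.02]; e=np.array([.101,.995,0]); x=np.array([.995,-.101,0]); z=np.array([0,0,1])
for n in ('scene','wrist'):
  s=r.camera(n); cv2.imwrite(f'pics/{n}13.png',s['color'][:,:,::-1])
  for d in r.trace(s,'long_plate')[:1]:
    m=d['mask'].astype(np.uint8);c=max(cv2.findContours(m,0,2)[0],key=cv2.contourArea);print(n,d['conf'],np.round(d['point']),cv2.approxPolyDP(cv2.convexHull(c),2,True)[:,0].tolist())
  for th in (75,85,95):
    t=np.radians(th);u=np.cos(t)*e-np.sin(t)*z; w=np.sin(t)*e+np.cos(t)*z
    print(th,[proj(s,G+a*u+b*x+.004*w).round().tolist() for a,b in ((.086,.025),(.086,-.025),(-.014,-.025),(-.014,.025))])
E
```

```text
eef_pos: [0.4884, 0.2294, 0.0709]
force: [-0.4, -6.8, 2.3]
grasp_force: 71.3
pos [0.4884 0.2294 0.0709] yaw 174.14 dp [-0.229  0.    -0.497] twist -0.001 t 28.55 F [-0.4 -6.8  2.3] open 0.573 g 71.3 q6 -1.16
scene 0.91 [213. 223.] [[222, 196], [224, 241], [204, 248], [201, 222], [203, 202]]
75 [[216.0, 236.0], [196.0, 244.0], [199.0, 203.0], [220.0, 195.0]]
85 [[221.0, 240.0], [200.0, 248.0], [198.0, 202.0], [220.0, 195.0]]
95 [[225.0, 243.0], [204.0, 251.0], [197.0, 202.0], [219.0, 195.0]]
wrist 0.7 [20. 14.] [[45, 0], [50, 11], [48, 16], [0, 32], [0, 0]]
75 [[284.0, 293.0], [361.0, 293.0], [391.0, 351.0], [252.0, 351.0]]
85 [[283.0, 270.0], [362.0, 270.0], [391.0, 357.0], [253.0, 357.0]]
95 [[283.0, 247.0], [362.0, 247.0], [390.0, 361.0], [254.0, 361.0]]
```

The traced outline gives about 87 degrees, so the plate is upright. Now lift over the cheeks, check, and lower it into the slot.

```bash
python3 -m inch '[{"dp":[0.03,0,-0.05],"twist":0},{"dp":[0.03,0,-0.25],"twist":0},{"dp":[0.03,0,-0.45],"twist":0},{"dp":[-0.05,0,-0.48],"twist":0},{"dp":[-0.15,0,-0.48],"twist":0},{"dp":[-0.2,0,-0.48],"twist":0},{"dp":[-0.2,0,-0.48],"twist":0}]' | grep -E "force|pos"
python3 - <<'E'
from h import *
from scipy.optimize import least_squares
need([.493,.2745,.13],174.2)
o,p,M=st(); e=np.array([.101,.995,0]); x=np.array([.995,-.101,0]); z=np.array([0,0,1])
for n in ('scene','top'):
  s=r.camera(n); cv2.imwrite(f'pics/{n}14.png',s['color'][:,:,::-1])
  for d in r.trace(s,'long_plate')[:1]:
    m=d['mask'].astype(np.uint8);c=max(cv2.findContours(m,0,2)[0],key=cv2.contourArea);print(n,d['conf'],np.round(d['point']),cv2.approxPolyDP(cv2.convexHull(c),2,True)[:,0].tolist())
  for th in (80,90,100):
    t=np.radians(th);u=np.cos(t)*e-np.sin(t)*z; w=np.sin(t)*e+np.cos(t)*z
    print(th,[proj(s,p+[0,0,.02]+a*u+b*x-.004*w).round(1).tolist() for a,b in ((.086,.025),(.086,-.025),(-.014,-.025),(-.014,.025))])
  print('slot',[(d['conf'],ray(s,d['point'],.008).round(4)) for d in r.tip_of(s,'free_slot')[:1]])
E
```

```text
eef_pos: [0.4924, 0.2721, 0.1669]
force: [0.5, -0.1, -2.1]
grasp_force: 70.9
pos [0.4924 0.2721 0.1669] yaw 174.28 dp [-0.012 -0.002  0.185] twist 0.001 t 29.45 F [ 0.5 -0.1 -2.1] open 0.57 g 70.9 q6 -1.1
scene 0.77 [194. 170.] [[204, 143], [207, 163], [206, 190], [187, 196], [183, 170], [185, 150]]
80 [[204.4, 189.8], [182.8, 196.7], [182.5, 149.7], [205.2, 143.8]]
90 [[208.8, 192.1], [187.1, 199.2], [181.8, 149.0], [204.4, 143.0]]
100 [[213.1, 193.3], [191.4, 200.4], [181.0, 148.4], [203.6, 142.5]]
slot [(0.85, array([0.4903, 0.2744, 0.008 ]))]
top 0.59 [209. 266.] [[210, 258], [206, 273], [205, 267]]
80 [[205.1, 251.3], [201.3, 277.4], [200.0, 273.4], [204.3, 244.7]]
90 [[213.0, 252.2], [209.2, 278.4], [198.5, 273.2], [202.8, 244.4]]
100 [[220.6, 253.0], [216.9, 279.2], [197.0, 273.0], [201.3, 244.2]]
slot [(0.83, array([0.4913, 0.2754, 0.008 ]))]
```

```bash
python3 -m inch '[{"dp":[0.012,0,0.05],"twist":0},{"dp":[0.012,0,0.1],"twist":0},{"dp":[0.012,0,0.14],"twist":0},{"dp":[0.012,0,0.17],"twist":0},{"dp":[0.012,0,0.2],"twist":0},{"dp":[0.012,0,0.2],"twist":0}]' | grep -E "force|pos"
python3 -m inch '[{"dp":[0,0,0.03],"twist":0},{"dp":[0,0,0.05],"twist":0},{"dp":[0,0,0.05],"twist":0}]' | grep -E "force|pos"
```

```text
eef_pos: [0.4916, 0.2684, 0.1258]
force: [0.0, -0.1, -1.1]
grasp_force: 70.9
eef_pos: [0.4919, 0.2685, 0.1163]
force: [-0.5, -0.3, -1.6]
grasp_force: 70.9
```

The low end is inside the slot with no contact. Now straighten against the cheek and go down in small steps.

```bash
python3 -m inch '[{"dp":[-0.015,0,0.02],"twist":0},{"dp":[-0.03,0,0.04],"twist":0},{"dp":[-0.035,0,0.05],"twist":0},{"dp":[-0.035,0,0.05],"twist":0}]' | grep -E "force|pos"
python3 -m inch '[{"dp":[0,0,0.03],"twist":0},{"dp":[0,0,0.06],"twist":0},{"dp":[0,0,0.09],"twist":0},{"dp":[0,0,0.09],"twist":0}]' | grep -E "force|pos"
```

```text
eef_pos: [0.4927, 0.2756, 0.1064]
force: [0.8, 0.2, -2.8]
grasp_force: 70.9
eef_pos: [0.4922, 0.2754, 0.0877]
force: [-0.4, 0.1, -1.4]
grasp_force: 70.8
```

```bash
python3 -m inch '[{"dp":[0,0,0.02],"twist":0},{"dp":[0,0,0.035],"twist":0},{"dp":[0,0,0.035],"twist":0}]' | grep -E "force|pos"
python3 -m inch '[{"dp":[0,0,0.01],"twist":0},{"dp":[0,0,0.02],"twist":0},{"dp":[0,0,0.02],"twist":0}]' | grep -E "force|pos"
python3 -m inch '[{"dp":[0,0,0.01],"twist":0},{"dp":[0,0,0.01],"twist":0}]' | grep -E "force|pos"
```

```text
eef_pos: [0.4928, 0.2755, 0.0814]
force: [-0.5, 0.3, -0.9]
grasp_force: 70.9
eef_pos: [0.493, 0.2756, 0.0777]
force: [0.6, -1.1, -2.3]
grasp_force: 70.9
eef_pos: [0.493, 0.2756, 0.0757]
force: [0.4, -0.2, -2.2]
grasp_force: 70.9
```

```bash
python3 -m inch '[{"dp":[0,0,0.007],"twist":0},{"dp":[0,0,0.007],"twist":0}]' | grep -E "force|pos"
python3 -m inch '[{"dp":[0,0,0.007],"twist":0},{"dp":[0,0,0.007],"twist":0}]' | grep -E "force|pos"
python3 - <<'E'
from h import *
o,p,M=st(); e=np.array([.101,.995,0]); x=np.array([.995,-.101,0]); z=np.array([0,0,1]); need([.493,.2755,.07],174.2)
for n in ('scene','top'):
  s=r.camera(n); cv2.imwrite(f'pics/{n}15.png',s['color'][:,:,::-1])
  for k in ('long_plate','filed_plate'):
   for d in r.trace(s,k)[:2]:
    m=d['mask'].astype(np.uint8);c=max(cv2.findContours(m,0,2)[0],key=cv2.contourArea);print(n,k,d['conf'],np.round(d['point']),cv2.approxPolyDP(cv2.convexHull(c),2,True)[:,0].tolist())
  C=np.array([.493,.2755,.108]); print('top end expected',[proj(s,C+a*x+b*e).round(1).tolist() for a in (-.025,.025) for b in (-.004,.004)])
  print([proj(s,C+.06*e+a*x+b*e).round(1).tolist() for a in (-.025,.025) for b in (-.004,.004)])
E
```

```text
eef_pos: [0.493, 0.2756, 0.0744]
force: [0.4, 0.4, -2.3]
grasp_force: 70.9
eef_pos: [0.4931, 0.2756, 0.0732]
force: [-0.5, -0.8, -0.8]
grasp_force: 71.1
pos [0.4931 0.2756 0.0732] yaw 174.17 dp [0.001 0.    0.016] twist -0.0 t 32.65 F [-0.5 -0.8 -0.8] open 0.571 g 71.1 q6 -1.09
scene long_plate 0.57 [196. 202.] [[209, 189], [209, 206], [197, 213], [188, 214], [189, 195], [195, 191]]
scene filed_plate 0.71 [174. 195.] [[169, 191], [177, 195], [178, 204], [171, 205]]
top end expected [[185.9, 195.2], [183.6, 194.0], [207.6, 188.3], [205.2, 187.2]]
[[169.0, 186.8], [166.8, 185.7], [190.4, 180.3], [188.2, 179.3]]
top long_plate 0.4 [214. 277.] [[214, 270], [213, 280], [211, 273]]
top end expected [[206.7, 277.7], [202.5, 277.2], [210.6, 251.3], [206.4, 250.9]]
[[175.0, 274.0], [170.8, 273.5], [179.1, 247.7], [174.9, 247.2]]
```

```bash
python3 -m inch '[{"dp":[0,0,0.005],"twist":0},{"dp":[0,0,0.005],"twist":0}]' | grep -E "force|pos"
python3 -m inch '[{"dp":[0,0,0.005],"twist":0},{"dp":[0,0,0.005],"twist":0}]' | grep -E "force|pos"
```

```text
eef_pos: [0.4932, 0.2757, 0.0731]
force: [-2.6, -1.7, 8.6]
grasp_force: 72.1
eef_pos: [0.4932, 0.2758, 0.0731]
force: [-4.2, -2.1, 15.7]
grasp_force: 72.8
```

```bash
python3 -m inch '[{"dp":[0,0,-0.008],"twist":0},{"dp":[0,0,-0.008],"twist":0}]' | grep -E "force|pos"
python3 -m inch '[{"dp":[0,0,0],"twist":0},{"dp":[0,0,0],"twist":0},{"dp":[0,0,0],"twist":0},{"dp":[0,0,0],"twist":0},{"dp":[0,0,0],"twist":0}]' 1
python3 -m inch '[{"dp":[0,0,-0.1],"twist":0},{"dp":[0,0,-0.3],"twist":0},{"dp":[0,0,-0.5],"twist":0},{"dp":[0.3,0,-0.7],"twist":0},{"dp":[0.6,0,-0.8],"twist":0},{"dp":[0.9,0,-0.8],"twist":0},{"dp":[0.9,0,-0.8],"twist":0},{"dp":[0.9,0,-0.8],"twist":0}]' | grep -E "force|pos"
python3 - <<'E'
from h import *
e=np.array([.101,.995,0]); x=np.array([.995,-.101,0]); z=np.array([0,0,1]); need([.493,.2755,.07],174.2)
for n in ('scene','top'):
  s=r.camera(n); cv2.imwrite(f'pics/{n}16.png',s['color'][:,:,::-1])
  for k in ('long_plate','filed_plate'):
   for d in r.trace(s,k)[:2]:
    m=d['mask'].astype(np.uint8);c=max(cv2.findContours(m,0,2)[0],key=cv2.contourArea);print(n,k,round(d['conf'],2),np.round(d['point']),cv2.approxPolyDP(cv2.convexHull(c),1.5,True)[:,0].tolist())
  C=np.array([.493,.2755,.108]); print('exp',[proj(s,C+a*x+b*e).round(1).tolist() for a in (-.025,.025) for b in (-.004,.004)])
  print('filed exp',[proj(s,C+.06*e+a*x+b*e).round(1).tolist() for a in (-.025,.025) for b in (-.004,.004)])
  for k in ('short_plate','screw_jar','printing_pad'): print(k,[np.round(d['point'],1).tolist() for d in r.tip_of(s,k)[:1]])
E
```

```text
eef_pos: [0.4932, 0.2757, 0.0732]
force: [-2.4, -1.9, 6.0]
grasp_force: 71.5
t: 34.05
eef_pos: [0.493, 0.2757, 0.0726]
ee_rot: [-0.0, -0.67, 0.742, 0.0]
force: [0.1, -0.3, 0.5]
opening: 1.0
grasp_force: 0.0
eef_pos: [0.4748, 0.0925, 0.2338]
force: [-1.1, 0.5, 0.1]
grasp_force: 0.0
pos [0.4748 0.0925 0.2338] yaw 173.82 dp [-0.92   0.009  0.818] twist -0.003 t 34.85 F [-1.1  0.5  0.1] open 1.002 g 0.0 q6 -1.42
scene long_plate 0.93 [197. 203.] [[210, 192], [210, 208], [190, 213], [188, 209], [189, 197], [202, 192]]
scene filed_plate 0.83 [178. 192.] [[189, 180], [192, 193], [185, 201], [172, 206], [170, 203], [169, 187]]
exp [[185.9, 195.2], [183.6, 194.0], [207.6, 188.3], [205.2, 187.2]]
filed exp [[169.0, 186.8], [166.8, 185.7], [190.4, 180.3], [188.2, 179.3]]
short_plate [[335.8, 311.8]]
screw_jar [[278.4, 230.2]]
printing_pad [[328.6, 244.7]]
top long_plate 0.65 [214. 267.] [[216, 253], [214, 279], [211, 280], [211, 266], [214, 253]]
top filed_plate 0.53 [178. 264.] [[177, 248], [184, 250], [187, 254], [183, 276], [172, 273]]
exp [[206.7, 277.7], [202.5, 277.2], [210.6, 251.3], [206.4, 250.9]]
filed exp [[175.0, 274.0], [170.8, 273.5], [179.1, 247.7], [174.9, 247.2]]
short_plate [[397.0, 285.7]]
screw_jar []
printing_pad []
```

The plate is down in the slot, but the top view shows it leaning about 8 degrees toward the front: its top edge is at cols 211-216 against the expected 203-210. Nothing else has moved. I'll take it again by the top and push it upright against the middle cheek.

```bash
python3 -m inch '[{"dp":[-0.25,0,0],"twist":0},{"dp":[-0.5,0,0],"twist":0},{"dp":[-0.75,0,0.1],"twist":0},{"dp":[-0.88,0.003,0.25],"twist":0},{"dp":[-0.88,0.003,0.4],"twist":0},{"dp":[-0.88,0.003,0.5],"twist":0},{"dp":[-0.88,0.003,0.5],"twist":0}]' | grep -E "force|pos"
python3 -c "
from h import *
need([.492,.2675,.077],174.2)"
```

```text
eef_pos: [0.4895, 0.2713, 0.1295]
force: [-0.2, -1.0, 0.1]
grasp_force: 0.0
pos [0.4895 0.2713 0.1295] yaw 174.23 dp [ 0.017 -0.016  0.263] twist 0.0 t 36.15 F [-0.2 -1.   0.1] open 1.0 g 0.0 q6 -1.1
```

```bash
python3 -m inch '[{"dp":[0.017,-0.012,0.1],"twist":0},{"dp":[0.017,-0.012,0.18],"twist":0},{"dp":[0.017,-0.012,0.23],"twist":0},{"dp":[0.017,-0.012,0.255],"twist":0},{"dp":[0.017,-0.012,0.255],"twist":0}]' | grep -E "force|pos"
python3 -m inch '[{"dp":[0,0,0],"twist":0},{"dp":[0,0,0],"twist":0},{"dp":[0,0,0],"twist":0},{"dp":[0,0,0],"twist":0},{"dp":[0,0,0],"twist":0},{"dp":[0,0,0],"twist":0}]' -1
python3 -m inch '[{"dp":[-0.015,0,0],"twist":0},{"dp":[-0.03,0,0],"twist":0},{"dp":[-0.04,0,0],"twist":0},{"dp":[-0.04,0,0],"twist":0}]' | grep -E "force|pos"
```

```text
eef_pos: [0.4941, 0.268, 0.0819]
force: [0.5, 0.4, 0.5]
grasp_force: 0.0
t: 37.25
eef_pos: [0.4945, 0.2683, 0.0827]
ee_rot: [0.001, -0.67, 0.742, -0.0]
force: [-0.9, -0.2, 6.8]
opening: 0.565
grasp_force: 61.0
eef_pos: [0.495, 0.2742, 0.083]
force: [-3.4, -6.3, 11.4]
grasp_force: 62.0
```

```bash
python3 -m inch '[{"dp":[-0.01,0.004,-0.003],"twist":0},{"dp":[-0.015,0.008,-0.005],"twist":0},{"dp":[-0.015,0.008,-0.005],"twist":0}]' | grep -E "force|pos"
python3 -m inch '[{"dp":[-0.01,0,0],"twist":0},{"dp":[-0.015,0,0],"twist":0},{"dp":[-0.015,0,0],"twist":0}]' | grep -E "force|pos"
python3 -m inch '[{"dp":[-0.01,0,0],"twist":0},{"dp":[-0.015,0,0],"twist":0},{"dp":[-0.015,0,0],"twist":0}]' | grep -E "force|pos"
```

```text
eef_pos: [0.4946, 0.2766, 0.0831]
force: [1.8, -6.6, 3.2]
grasp_force: 62.2
eef_pos: [0.4945, 0.2795, 0.083]
force: [0.5, -6.6, 3.7]
grasp_force: 62.8
eef_pos: [0.4946, 0.2825, 0.0829]
force: [0.4, -6.9, 3.0]
grasp_force: 62.9
```

```bash
python3 -m inch '[{"dp":[-0.008,0,0],"twist":0},{"dp":[-0.008,0,0],"twist":0}]' | grep -E "force|pos"
python3 -m inch '[{"dp":[-0.008,0,0],"twist":0},{"dp":[-0.008,0,0],"twist":0}]' | grep -E "force|pos"
python3 - <<'E'
from h import *
e=np.array([.101,.995,0]); x=np.array([.995,-.101,0])
for n in ('scene','top'):
  s=r.camera(n)
  for k in ('long_plate','filed_plate'):
   for d in r.trace(s,k)[:1]:
    m=d['mask'].astype(np.uint8);c=max(cv2.findContours(m,0,2)[0],key=cv2.contourArea);print(n,k,round(d['conf'],2),cv2.approxPolyDP(cv2.convexHull(c),1.5,True)[:,0].tolist())
E
```

```text
eef_pos: [0.4946, 0.2833, 0.0828]
force: [0.8, -8.5, 3.8]
grasp_force: 63.2
eef_pos: [0.4946, 0.2835, 0.0828]
force: [0.5, -12.4, 5.0]
grasp_force: 63.4
scene long_plate 0.92 [[205, 187], [208, 191], [208, 207], [197, 214], [186, 216], [187, 192]]
scene filed_plate 0.64 [[171, 187], [173, 188], [176, 201], [174, 205], [171, 204], [169, 191]]
top long_plate 0.7 [[214, 255], [217, 260], [214, 280], [211, 281], [206, 276], [206, 272], [212, 255]]
top filed_plate 0.47 [[213, 255], [216, 257], [214, 279], [210, 281], [206, 273]]
```

The force jump shows the plate is now flat against the cheek. I'll unload, release, retreat and check.

```bash
python3 -m inch '[{"dp":[0.01,0,0],"twist":0},{"dp":[0.01,0,0],"twist":0}]' | grep -E "force|pos"
python3 -m inch '[{"dp":[0,0,0],"twist":0},{"dp":[0,0,0],"twist":0},{"dp":[0,0,0],"twist":0},{"dp":[0,0,0],"twist":0},{"dp":[0,0,0],"twist":0}]' 1 | grep -E "force|pos|t:"
python3 -m inch '[{"dp":[0,0,-0.1],"twist":0},{"dp":[0,0,-0.3],"twist":0},{"dp":[0,0,-0.5],"twist":0},{"dp":[0.3,0,-0.7],"twist":0},{"dp":[0.6,0,-0.8],"twist":0},{"dp":[0.9,0,-0.8],"twist":0},{"dp":[0.9,0,-0.8],"twist":0},{"dp":[0.9,0,-0.8],"twist":0}]' | grep -E "force|pos|t:"
python3 - <<'E'
from h import *
e=np.array([.101,.995,0]); x=np.array([.995,-.101,0])
for n in ('scene','top'):
  s=r.camera(n); cv2.imwrite(f'pics/{n}17.png',s['color'][:,:,::-1])
  for k in ('long_plate','filed_plate'):
   for d in r.trace(s,k)[:2]:
    m=d['mask'].astype(np.uint8);c=max(cv2.findContours(m,0,2)[0],key=cv2.contourArea);print(n,k,round(d['conf'],2),cv2.approxPolyDP(cv2.convexHull(c),1.5,True)[:,0].tolist())
  for Y in (0,.004):
    C=np.array([.4935,.2775,.108])+Y*e; print('exp',[proj(s,C+a*x+b*e).round(1).tolist() for a in (-.025,.025) for b in (-.004,.004)])
  print('slot',[ray(s,d['point'],.008).round(4) for d in r.tip_of(s,'free_slot')[:1]])
E
```

```text
eef_pos: [0.4945, 0.2833, 0.0827]
force: [0.3, -7.3, 3.5]
grasp_force: 63.1
t: 39.95
eef_pos: [0.4943, 0.2866, 0.0827]
ee_rot: [0.0, -0.67, 0.742, 0.0]
force: [-1.1, -0.5, -0.0]
grasp_force: 0.0
t: 40.75
eef_pos: [0.4761, 0.1034, 0.2439]
ee_rot: [0.0, -0.668, 0.744, -0.001]
force: [-0.7, 0.5, 0.2]
grasp_force: 0.0
scene long_plate 0.57 [[206, 188], [208, 208], [186, 215], [184, 194]]
scene filed_plate 0.92 [[190, 180], [191, 190], [184, 201], [172, 207], [169, 202], [169, 187], [178, 182]]
exp [[185.4, 194.9], [183.1, 193.7], [207.1, 188.0], [204.7, 186.9]]
exp [[184.3, 194.3], [181.9, 193.1], [205.9, 187.4], [203.6, 186.3]]
slot [array([0.4984, 0.2774, 0.008 ])]
top long_plate 0.68 [[206, 251], [215, 256], [216, 267], [213, 280], [202, 275]]
top filed_plate 0.53 [[177, 248], [187, 254], [183, 276], [172, 273]]
top filed_plate 0.42 [[384, 271], [411, 274], [408, 297], [381, 291]]
exp [[205.7, 277.4], [201.4, 276.9], [209.5, 251.1], [205.3, 250.6]]
exp [[203.6, 277.2], [199.3, 276.7], [207.4, 250.8], [203.2, 250.3]]
slot [array([0.4893, 0.2735, 0.008 ])]
```

The plate stands upright at full depth (traced top corners within about 1 px of those expected), and its neighbours are unchanged. Handing in.

```bash
python3 -c "
from workcell import r
print(r.job_done())"
```

```text
the job is handed in; nothing more can be done
None
```

The long plate was laid on the sloped rest, let go there, retaken by its upper edge and stood on end in the empty slot, upright and fully down; after I released it, it leaned about 8°, so I re-gripped it once and pushed it upright, then handed the job in at about 41 s, with no result returned.

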